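Box the coaster sets and mark them for the shop

TASK

Get the coaster sets ready for the shop: for every dark holder standing on the bench, put the set of three coasters of its size into the compartment, standing on edge and fully down, and push one of the wooden price markers into its slot until the shoulders rest on the rim. The holders stay standing upright on the bench, and don't knock the candlestick over.

Things in the scene. Friction and masses are not known exactly. Their poses are not given: they have to be found in the camera images.
- holder_large: loose dark wooden holder, 0.85 kg, may be absent. Origin on the bench under its compartment's centre; z up, y lengthwise. Base plate 54 (x) wide, 10 high, y = -60.5 to 97.5; body 42 wide, rim 40 above the bench. Compartment 28 (x) by 99 (y), its floor 10 above the bench, 30 deep, walls 7 thick, 8 towards the marker slot in the +y end
- slot_large (a point): centre of the mouth of that holder's marker slot, at rim height, 72.0 towards +y from the holder's origin; slot 8 (x) by 29 (y), 30 deep; axes as the holder's
- rack_large: fixed bare aluminium rack where the large set of three coasters starts, standing on edge face to face. Origin on the bench under its centre; bay 27 (x) by 102 (y), floor 8 and rim 34 above the bench; base plate 60 by 118
- large_1: loose square pale wooden coaster of the large set, 96 by 96 and 8 thick; origin at its centre, x along its thickness, y and z along its sides (z up and y along the rack at the start); the three together are 24 thick
- large_2: loose square pale wooden coaster of the large set, 96 by 96 and 8 thick; origin at its centre, x along its thickness, y and z along its sides (z up and y along the rack at the start); the three together are 24 thick
- large_3: loose square pale wooden coaster of the large set, 96 by 96 and 8 thick; origin at its centre, x along its thickness, y and z along its sides (z up and y along the rack at the start); the three together are 24 thick
- holder_medium: loose dark wooden holder, 0.85 kg, may be absent. Origin on the bench under its compartment's centre; z up, y lengthwise. Base plate 54 (x) wide, 10 high, y = -53.5 to 90.5; body 42 wide, rim 40 above the bench. Compartment 28 (x) by 85 (y), its floor 10 above the bench, 30 deep, walls 7 thick, 8 towards the marker slot in the +y end
- slot_medium (a point): centre of the mouth of that holder's marker slot, at rim height, 65.0 towards +y from the holder's origin; slot 8 (x) by 29 (y), 30 deep; axes as the holder's
- rack_medium: fixed bare aluminium rack where the medium set of three coasters starts, standing on edge face to face. Origin on the bench under its centre; bay 27 (x) by 88 (y), floor 8 and rim 34 above the bench; base plate 60 by 104
- medium_1: loose square pale wooden coaster of the medium set, 82 by 82 and 8 thick; origin at its centre, x along its thickness, y and z along its sides (z up and y along the rack at the start); the three together are 24 thick
- medium_2: loose square pale wooden coaster of the medium set, 82 by 82 and 8 thick; origin at its centre, x along its thickness, y and z along its sides (z up and y along the rack at the start); the three together are 24 thick
- medium_3: loose square pale wooden coaster of the medium set, 82 by 82 and 8 thick; origin at its centre, x along its thickness, y and z along its sides (z up and y along the rack at the start); the three together are 24 thick
- holder_small: loose dark wooden holder, 0.85 kg, may be absent. Origin on the bench under its compartment's centre; z up, y lengthwise. Base plate 54 (x) wide, 10 high, y = -46.5 to 83.5; body 42 wide, rim 40 above the bench. Compartment 28 (x) by 71 (y), its floor 10 above the bench, 30 deep, walls 7 thick, 8 towards the marker slot in the +y end
- slot_small (a point): centre of the mouth of that holder's marker slot, at rim height, 58.0 towards +y from the holder's origin; slot 8 (x) by 29 (y), 30 deep; axes as the holder's
- rack_small: fixed bare aluminium rack where the small set of three coasters starts, standing on edge face to face. Origin on the bench under its centre; bay 27 (x) by 74 (y), floor 8 and rim 34 above the bench; base plate 60 by 90
- small_1: loose square pale wooden coaster of the small set, 68 by 68 and 8 thick; origin at its centre, x along its thickness, y and z along its sides (z up and y along the rack at the start); the three together are 24 thick
- small_2: loose square pale wooden coaster of the small set, 68 by 68 and 8 thick; origin at its centre, x along its thickness, y and z along its sides (z up and y along the rack at the start); the three together are 24 thick
- small_3: loose square pale wooden coaster of the small set, 68 by 68 and 8 thick; origin at its centre, x along its thickness, y and z along its sides (z up and y along the rack at the start); the three together are 24 thick
- marker_stand: fixed aluminium stand with the three markers in a row along its y, 48 apart; origin on the bench under its centre, z up, base plate 60 (x) by 160 (y), rim 40 above the bench
- marker_1: loose blank price marker of brown wood, upright in the stand: a head 12 thick (x), 38 wide (y), 46 tall, and below it a blade 5 thick, 26 wide and 27 long (its last 6 only 3 by 20). Origin at the centre of the head's underside (the shoulders), z up through the head. All three are alike
- marker_2: loose blank price marker of brown wood, upright in the stand: a head 12 thick (x), 38 wide (y), 46 tall, and below it a blade 5 thick, 26 wide and 27 long (its last 6 only 3 by 20). Origin at the centre of the head's underside (the shoulders), z up through the head. All three are alike
- marker_3: loose blank price marker of brown wood, upright in the stand: a head 12 thick (x), 38 wide (y), 46 tall, and below it a blade 5 thick, 26 wide and 27 long (its last 6 only 3 by 20). Origin at the centre of the head's underside (the shoulders), z up through the head. All three are alike
- candlestick: finished turned candlestick standing on the bench, 95 tall, foot 56 across; origin under its foot, z up
Mind the look-alikes: they are no part of the job. Leave any purple look-alike of the marker_3 alone.

How it is judged:
At the end, for the whole second after the job is handed in: Every holder present stands upright; its three coasters stand on edge across it (0.25 rad), centred within 5 mm lengthwise and at most 3 mm above fully down; one marker is in its slot within 4 mm of centre, shoulders within 2.5 mm of the rim; all at rest (angle between each of holder_large, holder_medium, holder_small's own z axis and vertical below 0.06 rad and x of large_1 in the frame of holder_large between -0.02 and 0.02 m and y of large_1 in the frame of holder_large between -0.005 and 0.005 m and z of large_1 in the frame of holder_large between 0.054 and 0.061 m and angle between the x axis of each of large_1, large_2, large_3 and the x axis of holder_large, either way round below 0.25 rad and linear speed of each of large_1, large_2, large_3, medium_1, medium_2, medium_3, small_1, small_2, small_3 below 0.06 m/s and x of large_2 in the frame of holder_large between -0.02 and 0.02 m and y of large_2 in the frame of holder_large between -0.005 and 0.005 m and z of large_2 in the frame of holder_large between 0.054 and 0.061 m and x of large_3 in the frame of holder_large between -0.02 and 0.02 m and y of large_3 in the frame of holder_large between -0.005 and 0.005 m and z of large_3 in the frame of holder_large between 0.054 and 0.061 m and ((x of marker_1 in the frame of slot_large between -0.004 and 0.004 m and y of marker_1 in the frame of slot_large between -0.004 and 0.004 m and z of marker_1 in the frame of slot_large between -0.003 and 0.0025 m and angle between the z axis of marker_1 and the z axis of holder_large, either way round below 0.1 rad and linear speed of marker_1 below 0.06 m/s) or (x of marker_2 in the frame of slot_large between -0.004 and 0.004 m and y of marker_2 in the frame of slot_large between -0.004 and 0.004 m and z of marker_2 in the frame of slot_large between -0.003 and 0.0025 m and angle between the z axis of marker_2 and the z axis of holder_large, either way round below 0.1 rad and linear speed of marker_2 below 0.06 m/s) or (x of marker_3 in the frame of slot_large between -0.004 and 0.004 m and y of marker_3 in the frame of slot_large between -0.004 and 0.004 m and z of marker_3 in the frame of slot_large between -0.003 and 0.0025 m and angle between the z axis of marker_3 and the z axis of holder_large, either way round below 0.1 rad and linear speed of marker_3 below 0.06 m/s)) and x of medium_1 in the frame of holder_medium between -0.02 and 0.02 m and y of medium_1 in the frame of holder_medium between -0.005 and 0.005 m and z of medium_1 in the frame of holder_medium between 0.047 and 0.054 m and angle between the x axis of each of medium_1, medium_2, medium_3 and the x axis of holder_medium, either way round below 0.25 rad and x of medium_2 in the frame of holder_medium between -0.02 and 0.02 m and y of medium_2 in the frame of holder_medium between -0.005 and 0.005 m and z of medium_2 in the frame of holder_medium between 0.047 and 0.054 m and x of medium_3 in the frame of holder_medium between -0.02 and 0.02 m and y of medium_3 in the frame of holder_medium between -0.005 and 0.005 m and z of medium_3 in the frame of holder_medium between 0.047 and 0.054 m and ((x of marker_1 in the frame of slot_medium between -0.004 and 0.004 m and y of marker_1 in the frame of slot_medium between -0.004 and 0.004 m and z of marker_1 in the frame of slot_medium between -0.003 and 0.0025 m and angle between the z axis of marker_1 and the z axis of holder_medium, either way round below 0.1 rad and linear speed of marker_1 below 0.06 m/s) or (x of marker_2 in the frame of slot_medium between -0.004 and 0.004 m and y of marker_2 in the frame of slot_medium between -0.004 and 0.004 m and z of marker_2 in the frame of slot_medium between -0.003 and 0.0025 m and angle between the z axis of marker_2 and the z axis of holder_medium, either way round below 0.1 rad and linear speed of marker_2 below 0.06 m/s) or (x of marker_3 in the frame of slot_medium between -0.004 and 0.004 m and y of marker_3 in the frame of slot_medium between -0.004 and 0.004 m and z of marker_3 in the frame of slot_medium between -0.003 and 0.0025 m and angle between the z axis of marker_3 and the z axis of holder_medium, either way round below 0.1 rad and linear speed of marker_3 below 0.06 m/s)) and x of small_1 in the frame of holder_small between -0.02 and 0.02 m and y of small_1 in the frame of holder_small between -0.005 and 0.005 m and z of small_1 in the frame of holder_small between 0.04 and 0.047 m and angle between the x axis of each of small_1, small_2, small_3 and the x axis of holder_small, either way round below 0.25 rad and x of small_2 in the frame of holder_small between -0.02 and 0.02 m and y of small_2 in the frame of holder_small between -0.005 and 0.005 m and z of small_2 in the frame of holder_small between 0.04 and 0.047 m and x of small_3 in the frame of holder_small between -0.02 and 0.02 m and y of small_3 in the frame of holder_small between -0.005 and 0.005 m and z of small_3 in the frame of holder_small between 0.04 and 0.047 m and ((x of marker_1 in the frame of slot_small between -0.004 and 0.004 m and y of marker_1 in the frame of slot_small between -0.004 and 0.004 m and z of marker_1 in the frame of slot_small between -0.003 and 0.0025 m and angle between the z axis of marker_1 and the z axis of holder_small, either way round below 0.1 rad and linear speed of marker_1 below 0.06 m/s) or (x of marker_2 in the frame of slot_small between -0.004 and 0.004 m and y of marker_2 in the frame of slot_small between -0.004 and 0.004 m and z of marker_2 in the frame of slot_small between -0.003 and 0.0025 m and angle between the z axis of marker_2 and the z axis of holder_small, either way round below 0.1 rad and linear speed of marker_2 below 0.06 m/s) or (x of marker_3 in the frame of slot_small between -0.004 and 0.004 m and y of marker_3 in the frame of slot_small between -0.004 and 0.004 m and z of marker_3 in the frame of slot_small between -0.003 and 0.0025 m and angle between the z axis of marker_3 and the z axis of holder_small, either way round below 0.1 rad and linear speed of marker_3 below 0.06 m/s))); the robot touches nothing.
It fails at once if the candlestick is knocked over (angle between candlestick's own z axis and vertical above 0.6 rad).
Of holder_large, holder_medium, holder_small only 2 to 3 are there at a start; the rules pass over those that are not, and their reading is None.
At some moment in a run one of holder_large, holder_medium, holder_small may be knocked a few centimetres aside while the robot is not near it.
It also fails if it takes over 210 s, if anything falls off the work surface, if the arm or the gripper's body presses on something with over 40 N, if the wrist force passes 120 N, or if a joint passes its speed limit or range.

ROBOT

A 6-joint arm with a two-finger parallel gripper is mounted at the origin on the work surface. World frame = base frame: x ahead of the robot, y to its left, z up, the work surface at z = 0. Lengths are in m, angles in rad, forces in N, time in s.
With the tool pointing down it reaches from about 0.3 to 0.875 m from the base axis. Payload 6.4 kg.
Tool frame: the origin (TCP) lies midway between the tips of the shut fingers; the grasp point (between the pads) lies behind it (bot.pinch_z is the z of the grasp point in the tool frame, in m); z points along the fingers, y is the direction in which the jaws open and shut (so a half turn about z gives the same grasp; the last joint's range is limited). The gripper opens to 85 mm and grips with 20 to 120 N. Pads are 22 mm wide; open, the fingers measure 114 mm over their backs; the gripper's body (76 mm by 85 mm) begins 54 mm behind the grasp point. The pads swing forward as they close: fully open they stand 13 mm farther back than shut.
Start: joints at [-1.334, 0.181, 1.607, -0, 1.354, -0.206], TCP at [0.246, -0.52, 0.191] pointing down, gripper open.
Joint ranges: [-2.99, 2.99], [-0.89, 2.07], [0.3, 2.58], [-1.14, 4.28], [0, 2.63], [-3.12, 3.12]. Speed limits (rad/s): [2.57, 2.57, 3.01, 3.14, 3.14, 3.14].

INTERFACE

Orientations are given as a 3x3 rotation matrix whose columns are the frame's x, y, z axes.
In Python, from plant import telemetry, viewer, bot, models gives the robot as it stands. The module is installed in compiled form; this text tells all that it offers.
- The arm moves only by the tool servo_tool, never from a script. Its argument "steps" is a list of rows, each a list of 3 entries, a list of its own where there are three numbers: the turn, a rotation vector about the world's x, y, z as a fraction of full scale, then the shift along the world's x, y, z as a fraction of full scale, then the finger opening in mm, from 0 to 85.4. In form: [[[wx, wy, wz], [dx, dy, dz], jaw], ...]. A call has 1 to 12 rows; each row is the pose to reach, as a shift and turn from the pose commanded when the call began; what a row does not reach only later rows make up. Full scale, the value 1, is 0.25 m for a shift and 120 degrees for a turn. A row lasts 1/12 s, in which the tool goes at most 41.7 mm and 7.16 degrees, less where a joint would pass 70% of its speed; a pose out of reach is approached as far as the arm can. A call with a number of a shift or a turn outside -1 to 1 is refused whole. A call with a gripper value outside its range is refused whole. The fingers move at their own pace and stop on an object; "newtons" is the grip in N (left out, the last holds). Time passes only in rows, so rows that repeat a pose let the fingers close. It gives the time, the measured TCP pose, the force and the opening at its end, in the units of the state.
- telemetry.state(): the state, without advancing time (a new reading comes with each control period).
- viewer.capture(name): name is "scene" or "top" or "wrist"; returns a dict with "image" (384x512x3 uint8, blue, green, red), "K" (3x3 intrinsics, pixels), "origin" and "orientation" of the camera in the world. Camera axes: x right, y down, z forward; pixel columns grow to the right and rows downward; lengths in m; the calibration is good to about 2 mm. A picture is of the moment at which its call begins. There is no depth.
- bot.close_job(): hands the job in, once; it reports no verdict.
Trained networks look in a picture, given as the dict that the camera call returned (one of the last four; its "shot" number tells which), for a name from the list of things; names that differ only in an ending like _2 or _b are one class to them, and where a whole thing is asked for, a point or a joint stands for the part that bears it (a point fixed in the world has none). Each returns a list of dicts, best first, with "p" (0 to 1); they miss things now and then, are a little off and sometimes report something else, mostly with a low value. They report only what shows in the picture. A call takes as long as a camera call. They do not tell look-alikes from the thing itself.
- models.find_in(picture, thing): "rect" ([centre column, centre row, width, height] in pixels, round what is visible of it).
The state is a dict: "time": time; "qpos": joint angles; "dq": joint speeds; "joint_torque": joint torques, N m; "eef_pos": TCP position; "tool_rot": TCP orientation; "ft_force": force on the tool from outside, world axes, zero at the start; "ft_torque": the same for the moment, N m; "grip_width": opening from 0.0 (shut) to 1.0 (fully open).
Only numpy, scipy, OpenCV 4.12 (cv2) and the standard library are available. Lean on these libraries where they do the work, as an engineer would, in place of code of your own. Each camera call takes 0.05 s, during which the arm holds its last target. There are 200 camera calls.

## Working session

There is one attempt and no reset: what is moved stays moved. The work goes in short steps, Python scripts to look and compute and a tool call to move; the robot and the scene stay as the last step left them, time stands still between calls to the robot, and variables do not carry over. Pictures are saved under pics/ and viewed, about 12 in all and at most 16, crops included, and the job is handed in when it is done.

Besides the shell and the picture viewer there is one more tool, called after "Request:" as name(argument=value, ...) on one line, values as JSON. servo_tool: Moves the arm, as the interface text tells. Shift numbers are shares of 0.25 m and turn numbers shares of 120 degrees, none past 1 either way. Its arguments: {"type":"object","properties":{"steps":{"type":"array","items":{"type":"array"}},"newtons":{"type":"number"}},"required":["steps"]}

```bash
mkdir -p pics; python3 - <<'E'
from plant import telemetry, viewer, bot, models
import cv2, numpy as np
print(telemetry.state()); print(bot.pinch_z)
for n in ["scene","top"]:
    p=viewer.capture(n); cv2.imwrite(f"pics/{n}0.png",p["image"])
    print(n,p["K"],p["origin"],p["orientation"])
    for t in ["holder_large","holder_medium","holder_small","rack_large","rack_medium","rack_small","marker_stand","marker_1","candlestick"]:
        print(t,[(np.round(d["rect"],1).tolist(),round(d["p"],2)) for d in models.find_in(p,t)])
E
```

```text
{'time': 0.0, 'qpos': array([-1.33431004e+00,  1.81546312e-01,  1.60801572e+00,  9.55859891e-06,
        1.35380702e+00, -2.06305380e-01]), 'dq': array([ 0.00071179, -0.00025471, -0.00122577, -0.00198334, -0.00226216,
        0.00141822]), 'joint_torque': array([-5.67670559e-04, -4.44880092e+01, -3.51336086e+01, -3.57825384e-04,
        9.14423639e-03,  1.21728667e-05]), 'eef_pos': array([ 0.2462324 , -0.51891528,  0.19047753]), 'tool_rot': array([[ 9.03560018e-01,  4.28461349e-01, -4.07115653e-04],
       [ 4.28461380e-01, -9.03558441e-01,  1.72914808e-03],
       [ 3.73020335e-04, -1.73682241e-03, -9.99998422e-01]]), 'ft_force': array([-0.17755625,  0.44920036,  0.17348756]), 'ft_torque': array([ 0.02577503, -0.01015519, -0.04229531]), 'grip_width': 0.9992663524853751}
-0.0187
scene [[464.22451439   0.         250.96765632]
 [  0.         464.22451439 191.92216101]
 [  0.           0.           1.        ]] [ 1.25511182 -0.50623665  0.71132146] [[ 0.588577    0.45186956 -0.67036633]
 [ 0.8084395  -0.33066092  0.48691779]
 [-0.00164062 -0.82853923 -0.55992861]]
holder_large [([180.7
[... 1014 characters left out ...]
139.1, 59.5, 35.2], 0.87), ([403.3, 201.6, 56.0, 25.1], 0.42)]
holder_medium [([260.8, 147.2, 54.9, 30.6], 0.9), ([402.0, 200.3, 53.7, 26.0], 0.24)]
holder_small [([118.0, 162.7, 26.1, 28.5], 0.63), ([401.7, 203.7, 54.6, 25.7], 0.59)]
rack_large [([151.2, 212.7, 48.9, 22.7], 0.59)]
rack_medium [([248.8, 209.3, 43.3, 20.3], 0.97), ([245.8, 203.1, 29.9, 5.2], 0.32)]
rack_small [([195.3, 142.2, 35.7, 26.8], 0.69), ([193.6, 136.4, 29.9, 5.9], 0.19)]
marker_stand [([321.4, 200.5, 60.1, 39.8], 0.68), ([261.3, 144.9, 53.4, 23.1], 0.2)]
marker_1 [([327.3, 198.6, 20.6, 13.9], 0.55), ([309.1, 201.8, 13.0, 14.0], 0.55), ([193.4, 140.6, 28.7, 4.8], 0.34)]
candlestick [([117.4, 161.1, 30.3, 27.9], 0.94)]
```

```bash
python3 - <<'E'
import cv2
a=cv2.imread("pics/top0.png")[100:250,90:450]; cv2.imwrite("pics/topc.png",cv2.resize(a,(800,333),interpolation=cv2.INTER_CUBIC))
a=cv2.imread("pics/scene0.png")[130:340,50:410]; cv2.imwrite("pics/scenec.png",cv2.resize(a,(800,467),interpolation=cv2.INTER_CUBIC))
E
```

```text
(no output)
```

View pics/topc.png

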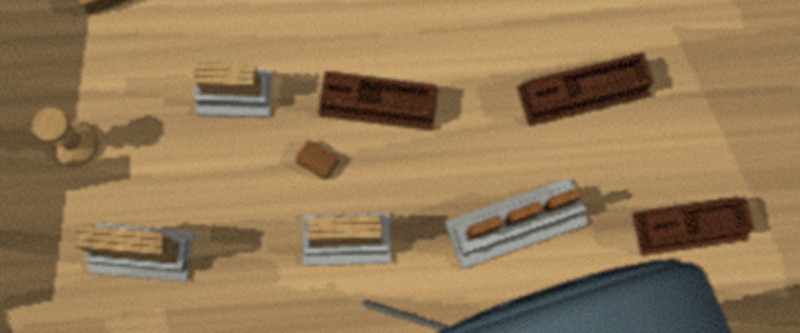

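View pics/scenec.png

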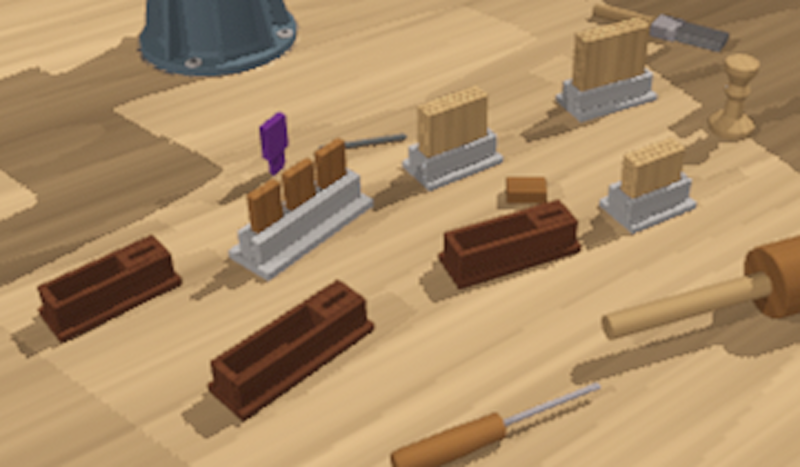

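```bash
cat > h.py <<'E'
import numpy as np, cv2
from scipy.optimize import minimize
from plant import telemetry, viewer, bot, models
L={"large":99,"medium":85,"small":71}
def proj(p,P):
    c=(np.asarray(P)-p["origin"])@np.asarray(p["orientation"]); u=c@np.asarray(p["K"]).T
    return u[:,:2]/u[:,2:]
def ray(p,uv,z):
    d=np.asarray(p["orientation"])@np.linalg.solve(p["K"],[uv[0],uv[1],1]); o=np.asarray(p["origin"])
    return o+d*(z-o[2])/d[2]
def box(x0,x1,y0,y1,z0,z1):
    return np.array([[x,y,z] for x in(x0,x1) for y in(y0,y1) for z in(z0,z1)])/1e3
def holder(s):
    l=L[s]/2; return [box(-27,27,-l-11,l+48,0,10),box(-21,21,-l-7,l+44,10,40)]
def place(P,q):
    c,s=np.cos(q[2]),np.sin(q[2]); return P@np.array([[c,s,0],[-s,c,0],[0,0,1]])+[q[0],q[1],0]
def sil(p,boxes,q,shape):
    m=np.zeros((shape[0]*2,shape[1]*2),np.uint8)
    for b in boxes:
        h=cv2.convexHull(np.float32(proj(p,place(b,q))))
        cv2.fillConvexPoly(m,np.int32(np.round(((h+.5)*2-.5)*16)),255,cv2.LINE_AA,4)
    return cv2.resize(m,(shape[1],shape[0]),interpolation=cv2.INTER_AREA)/255.
def fit(p,mask,boxes,q0,d=(.006,.006,.06)):
    def cost(v):
        q=q0+v*np.array(d); a=sil(p,boxes,q,mask.shape)
        return 1-np.minimum(a,mask).sum()/np.maximum(a,mask).sum()
    v=np.zeros(3)
    for k in (1,.3,.1):
        r=minimize(cost,v,method="Nelder-Mead",options=dict(initial_simplex=v+k*np.array([[0,0,0],[1,0,0],[0,1,0],[0,0,1.]]),xatol=.005,fatol=1e-5)); v=r.x
    return q0+v*np.array(d), r.fun
def dark(p):   # dark red-brown holders
    im=cv2.GaussianBlur(p["image"],(3,3),0).astype(int); b,g,r=im[...,0],im[...,1],im[...,2]
    m=((r<125)&(r>1.35*g)&(g<75)).astype(np.uint8)
    return cv2.morphologyEx(m,cv2.MORPH_CLOSE,np.ones((5,5),np.uint8))
def gray(p):
    im=cv2.GaussianBlur(p["image"],(3,3),0); v=im.max(2).astype(int); s=v-im.min(2)
    return ((s<0.17*v)&(v>90)).astype(np.uint8)
def comps(m,amin):
    n,lab,st,c=cv2.connectedComponentsWithStats(m); return [(lab==i).astype(np.uint8) for i in range(1,n) if st[i,4]>amin]
E
python3 - <<'E'
from h import *
p=viewer.capture("top")
for f,z in((dark,.02),(gray,.015)):
  for m in comps(f(p),150):
    c,wh,a=cv2.minAreaRect(cv2.findContours(m,0,1)[0][0].astype(np.float32))
    bp=cv2.boxPoints((c,wh,a)); W=np.array([ray(p,b,z)[:2] for b in bp]); e=[W[1]-W[0],W[2]-W[1]]; e=max(e,key=np.linalg.norm)
    e=e*np.sign(e[1]); th=np.arctan2(-e[0],e[1]); C=W.mean(0)
    print(f.__name__,m.sum(),np.round(c),"wc",np.round(C,3),"th",round(th,3),"len",round(np.linalg.norm(e),3))
    if f is dark and m.sum()<3000:
      for s in L:
        off=.0185; q0=np.array([C[0]+off*np.sin(th),C[1]-off*np.cos(th),th]); q,c2=fit(p,m.astype(float),holder(s),q0); print("  ",s,np.round(q,4),round(c2,3))
E
```

```text
dark 15373 [255.  23.] wc [0.99  0.023] th -0.074 len 1.51
dark 525 [396.  64.] wc [ 0.83  -0.369] th 0.905 len 0.098
   large [ 0.8475 -0.3824  0.8863] 0.534
   medium [ 0.8702 -0.4007  0.8927] 0.491
   small [ 0.8489 -0.3835  0.8955] 0.448
dark 421 [186.  71.] wc [0.852 0.229] th -0.269 len 0.109
   large [ 0.8506  0.2118 -0.2592] 0.745
   medium [ 0.8496  0.2102 -0.2577] 0.722
   small [ 0.8509  0.2133 -0.2509] 0.695
dark 1147 [354. 140.] wc [ 0.615 -0.221] th 0.166 len 0.166
   large [ 0.6213 -0.2399  0.1953] 0.107
   medium [ 0.6205 -0.2401  0.1789] 0.132
   small [ 0.6211 -0.2393  0.1741] 0.203
dark 1005 [260. 145.] wc [0.619 0.035] th -0.204 len 0.142
   large [ 0.6174  0.0202 -0.2148] 0.213
   medium [ 0.618   0.0172 -0.1943] 0.138
   small [ 0.6186  0.0175 -0.2247] 0.165
dark 984 [402. 201.] wc [ 0.437 -0.327] th 0.071 len 0.141
   large [ 0.4411 -0.3452  0.0756] 0.267
   medium [ 0.4404 -0.348   0.0803] 0.2
   small [ 0.4408 -0.3469  0.0979] 0.121
gray 313 [194. 142.] wc [0.642 0.213] th -0.073 len 0.091
gray 949 [322. 200.] wc [ 0.456 -0.12 ] th 0.267 len 0.166
gray 351 [246. 209.] wc [0.447 0.085] th 0.029 len 0.103
gray 404 [152. 214.] wc [0.449 0.331] th -0.073 len 0.125
gray 172 [ 79. 248.] wc [0.374 0.523] th -1.553 len 0.044
gray 206 [240. 315.] wc [0.179 0.117] th -0.152 len 0.07
```

Request:
servo_tool(steps=[[[0,0,0.585],[0.78,0.69,0.4],85],[[0,0,0.585],[0.78,0.69,0.4],85],[[0,0,0.585],[0.78,0.69,0.4],85],[[0,0,0.585],[0.78,0.69,0.4],85],[[0,0,0.585],[0.78,0.69,0.4],85],[[0,0,0.585],[0.78,0.69,0.4],85],[[0,0,0.585],[0.78,0.69,0.4],85],[[0,0,0.585],[0.78,0.69,0.4],85],[[0,0,0.585],[0.78,0.69,0.4],85],[[0,0,0.585],[0.78,0.69,0.4],85],[[0,0,0.585],[0.78,0.69,0.4],85],[[0,0,0.585],[0.78,0.69,0.4],85]])

```text
time: 2.05
eef_pos: [0.4414, -0.347, 0.2914]
tool_rot: [[-0.094, 0.996, -0.0], [0.996, 0.094, 0.0], [0.0, -0.0, -1.0]]
ft_force: [-1.0, 0.4, -0.2]
grip_width: 0.993
```

```bash
python3 - <<'E'
from h import *
p=viewer.capture("wrist"); cv2.imwrite("pics/w1.png",p["image"]); s=telemetry.state()
R=s["tool_rot"]; print(s["eef_pos"],R,"cam in tool",R.T@(p["origin"]-s["eef_pos"]),R.T@p["orientation"],p["K"])
print(proj(p,place(np.vstack(holder("small")),[.441,-.347,.098])))
E
```

```text
[ 0.44132372 -0.34706745  0.29132521] [[-9.36944906e-02  9.95600994e-01 -4.92529210e-05]
 [ 9.95600990e-01  9.36944953e-02  1.03279446e-04]
 [ 1.07439847e-04 -3.93595418e-05 -9.99999993e-01]] cam in tool [ 0.07168698  0.00027145 -0.18450883] [[ 1.17424903e-03 -9.60155792e-01 -2.79462837e-01]
 [ 9.99999272e-01  1.20509003e-03  6.14536267e-05]
 [ 2.77772824e-04 -2.79462706e-01  9.60156508e-01]] [[283.70712122   0.         255.24769453]
 [  0.         283.70712122 189.1169601 ]
 [  0.           0.           1.        ]]
[[239.38701325 177.83163641]
 [239.06806997 179.25613995]
 [237.87373992  98.85539407]
 [237.49598237  98.68846216]
 [270.6601466  177.74308919]
 [270.96642365 179.16600506]
 [271.65084823  98.74903038]
 [272.00360876  98.57977475]
 [242.5753721  176.94915967]
 [241.75887896 181.45022352]
 [241.3722637  101.3515022 ]
 [240.40567703 100.99010742]
 [267.44305977 176.87866159]
 [268.21714832 181.37569485]
 [268.14414617 101.26746776]
 [269.0301323  100.90021598]]
```

View pics/w1.png

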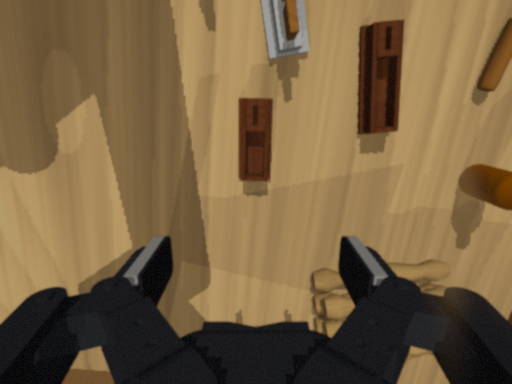

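```bash
cat >> h.py <<'E'
def hfit(p,s,q0,f=dark):
    m=f(p); a=sil(p,holder(s),np.array(q0),m.shape)
    c=max(comps(m,60),key=lambda k:(k*a).sum()).astype(float)
    q,e=fit(p,c,holder(s),np.array(q0,float)); return q,e,c.sum()/sil(p,holder(s),q,m.shape).sum()
G={"small":[.441,-.347,.098],"large":[.621,-.24,.18],"medium":[.618,.017,-.195]}
E
python3 - <<'E'
from h import *
p=viewer.capture("wrist")
for s in("small","large"): print(s,*hfit(p,s,G[s]))
im=p["image"]; print(im[140,225:285].tolist()[10:22], im[140,225:285].tolist()[40:52])
p=viewer.capture("scene")
for s in G: print(s,*hfit(p,s,G[s]))
E
```

```text
small [ 0.44025609 -0.34706859  0.08256076] 0.07356246873114292 0.9264482700473686
large [ 0.62053695 -0.23893182  0.17405538] 0.06148910466080182 0.9389454283388917
[[99, 148, 180], [98, 147, 178], [88, 137, 166], [68, 108, 139], [39, 69, 103], [23, 43, 86], [23, 42, 81], [23, 42, 82], [27, 45, 84], [24, 43, 81], [24, 40, 72], [19, 28, 53]] [[23, 43, 78], [26, 49, 83], [25, 46, 81], [26, 42, 78], [19, 39, 75], [29, 53, 88], [57, 93, 120], [82, 125, 154], [87, 132, 162], [87, 133, 162], [89, 135, 165], [91, 139, 169]]
small [ 0.43782205 -0.3456827   0.07856311] 0.1240804113503513 0.876005133427866
large [ 0.62108126 -0.23742274  0.21379906] 0.10892408430529998 0.8921414309838486
medium [ 0.61711597  0.01873673 -0.144491  ] 0.14128067373312037 0.9399524375743162
```

Request:
servo_tool(steps=[[[0,0,0],[0,0.93,0],85],[[0,0,0],[0,0.93,0],85],[[0,0,0],[0,0.93,0],85],[[0,0,0],[0,0.93,0],85],[[0,0,0],[0,0.93,0],85],[[0,0,0],[0,0.93,0],85]])

```text
time: 2.7
eef_pos: [0.4408, -0.1113, 0.2916]
tool_rot: [[-0.097, 0.995, 0.001], [0.995, 0.097, 0.001], [0.001, 0.001, -1.0]]
ft_force: [-0.1, 0.4, -1.3]
grip_width: 0.995
```

Request:
servo_tool(steps=[[[0,0,-0.03],[0.056,0.8,-0.24],85],[[0,0,-0.03],[0.056,0.8,-0.24],85],[[0,0,-0.03],[0.056,0.8,-0.24],85],[[0,0,-0.03],[0.056,0.8,-0.24],85],[[0,0,-0.03],[0.056,0.8,-0.24],85],[[0,0,-0.03],[0.056,0.8,-0.24],85],[[0,0,-0.03],[0.056,0.8,-0.24],85],[[0,0,-0.03],[0.056,0.8,-0.24],85]])

```text
time: 3.37
eef_pos: [0.4555, 0.0853, 0.2316]
tool_rot: [[-0.034, 0.999, 0.0], [0.999, 0.034, -0.001], [-0.001, 0.0, -1.0]]
ft_force: [-0.1, -0.6, -0.5]
grip_width: 0.994
```

```bash
sed -i 's/g<75/g<88/' h.py; python3 - <<'E'
from h import *
p=viewer.capture("wrist"); print(telemetry.state()["eef_pos"],telemetry.state()["time"])
print(hfit(p,"medium",G["medium"]))
im=p["image"]; cv2.imwrite("pics/w2.png",cv2.resize(im[:260,130:390],(780,780*260//260),interpolation=cv2.INTER_CUBIC)[:600])
cv2.imwrite("pics/w2raw.png",im)
E
```

```text
[0.45575444 0.08456033 0.23183538] 3.4167
(array([ 0.61805805,  0.0172643 , -0.19740779]), np.float64(0.09132294585016232), np.float64(0.9091089907127968))
```

View pics/w2.png

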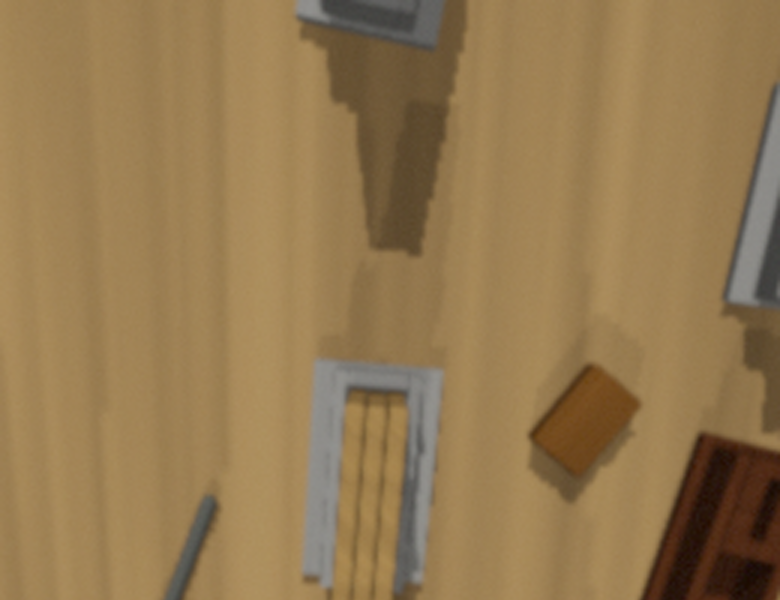

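```bash
cat >> h.py <<'E'
def rackfit(p,s,q0,coast=True):
    l=L[s]+3; a=L[s]-3
    plate=[box(-30,30,-l/2-8,l/2+8,0,8),box(-19.5,19.5,-l/2-6,l/2+6,8,34)]; cb=[box(-12,12,-a/2,a/2,34,8+a)]
    m=gray(p)
    A=sil(p,plate,np.array(q0),m.shape); m=max(comps(m,30),key=lambda k:(k*A).sum()).astype(float)
    # ignore gripper area / below visible
    def model(v):
        q=np.array([v[0],v[1],v[2]]); qc=q+[-np.sin(q[2])*v[3],np.cos(q[2])*v[3],0]
        return np.clip(sil(p,plate,q,m.shape)-sil(p,cb,qc,m.shape),0,1)
    d=np.array([.006,.006,.06,.003]); x0=np.array([*q0,0.]); v=np.zeros(4)
    roi=np.ones_like(m); roi[215:]=0
    def cost(v):
        a=model(x0+v*d); return 1-(roi*np.minimum(a,m)).sum()/(roi*np.maximum(a,m)).sum()
    for k in(1,.3,.1):
        r=minimize(cost,v,method="Nelder-Mead",options=dict(initial_simplex=v+k*np.vstack([np.zeros(4),np.eye(4)]),xatol=.005,fatol=1e-5,maxiter=600)); v=r.x
    return x0+v*d,r.fun,m,model(x0+v*d)
E
python3 - <<'E'
from h import *
p=viewer.capture("wrist")
v,e,m,M=rackfit(p,"medium",[.456,.085,.03]); print(v,e)
o=np.dstack([m*255,M*255,p["image"][...,1]]).astype(np.uint8)
cv2.imwrite("pics/rf.png",cv2.resize(o[100:240,200:320],(720,840),interpolation=cv2.INTER_NEAREST)[:600])
E
```

```text
[ 0.45254225  0.08424183 -0.04203876  0.00242302] 0.13755706844537163
```

View pics/rf.png

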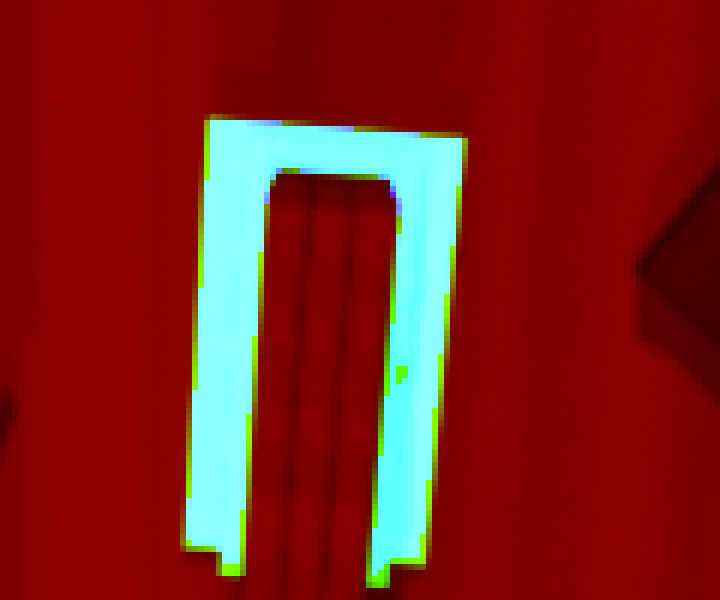

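Request:
servo_tool(steps=[[[0,0,-0.036],[-0.013,0,-0.1],70],[[0,0,-0.036],[-0.013,0,-0.2],70],[[0,0,-0.036],[-0.013,0,-0.3],70],[[0,0,-0.036],[-0.013,0,-0.4],70],[[0,0,-0.036],[-0.013,0,-0.52],70],[[0,0,-0.036],[-0.013,0,-0.63],60],[[0,0,-0.036],[-0.013,0,-0.7],60],[[0,0,-0.036],[-0.013,0,-0.727],60],[[0,0,-0.036],[-0.013,0,-0.727],60]], newtons=60)

```text
time: 4.22
eef_pos: [0.4513, 0.0842, 0.0485]
tool_rot: [[0.044, 0.999, -0.003], [0.999, -0.044, 0.0], [-0.0, -0.003, -1.0]]
ft_force: [0.6, -0.0, -0.6]
grip_width: 0.702
```

Request:
servo_tool(steps=[[[0,0,0],[0,0,0],10],[[0,0,0],[0,0,0],10],[[0,0,0],[0,0,0],10],[[0,0,0],[0,0,0],10],[[0,0,0],[0,0,0],10],[[0,0,0],[0,0,0],10],[[0,0,0],[0,0,0],10],[[0,0,0],[0,0,0],10]], newtons=60)

```text
time: 4.88
eef_pos: [0.453, 0.0854, 0.0504]
tool_rot: [[0.041, 0.999, 0.002], [0.999, -0.041, -0.0], [-0.0, 0.002, -1.0]]
ft_force: [-0.2, 0.8, 6.3]
grip_width: 0.118
```

```bash
python3 - <<'E'
from h import *
p=viewer.capture("wrist"); s=viewer.capture("scene")
o=np.hstack([p["image"][60:384,100:420],cv2.resize(s["image"][110:272,190:350],(320,324),interpolation=cv2.INTER_CUBIC)]); cv2.imwrite("pics/g1.png",o)
print(telemetry.state()["grip_width"])
E
```

```text
0.11512081218839498
```

View pics/g1.png

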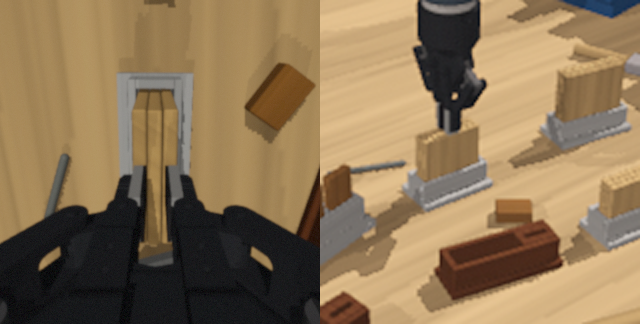

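```bash
python3 - <<'E'
from h import *
p=viewer.capture("wrist"); s=viewer.capture("scene")
o=np.hstack([cv2.resize(p["image"][120:320,190:320],(390,600),interpolation=cv2.INTER_CUBIC),cv2.resize(s["image"][150:250,220:286],(396,600),interpolation=cv2.INTER_CUBIC)]); cv2.imwrite("pics/g2.png",o)
E
```

```text
(no output)
```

View pics/g2.png

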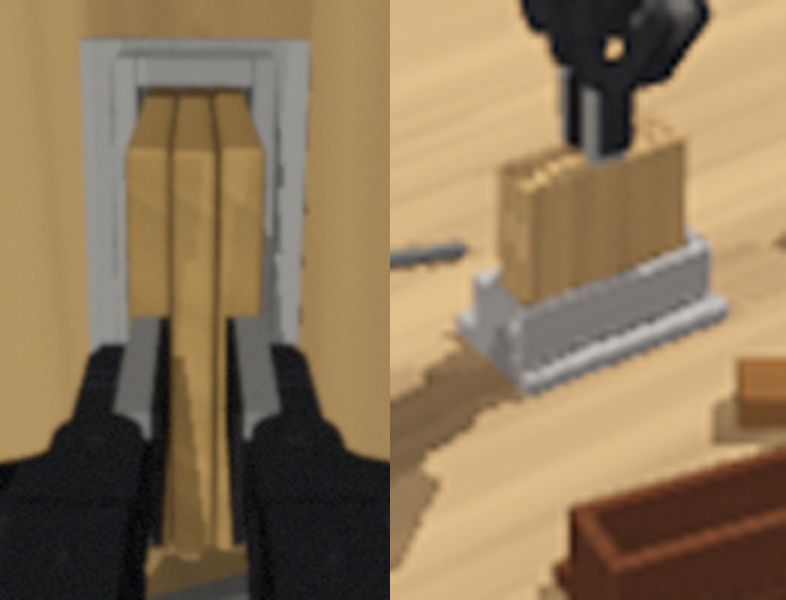

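Request:
servo_tool(steps=[[[0,0,0],[0,0,0.08],60],[[0,0,0],[0,0,0.08],60],[[0,0,0],[0,0,0.08],60],[[0,0,0],[0,0,0.04],60],[[0,0,0],[0,0,0],60],[[0,0,0],[0,0,0],60]])

```text
time: 5.58
eef_pos: [0.4494, 0.0856, 0.0464]
tool_rot: [[0.041, 0.999, -0.005], [0.999, -0.041, 0.0], [0.0, -0.005, -1.0]]
ft_force: [-1.4, -1.1, -0.4]
grip_width: 0.702
```

```bash
python3 - <<'E'
from h import *
p=viewer.capture("wrist"); s=viewer.capture("scene"); e=telemetry.state(); print(e["eef_pos"],e["grip_width"],e["ft_force"])
R=e["tool_rot"]
for z in (0,-.01,-.02,-.03,-.04,-.05,-.06): print(z, proj(p,[e["eef_pos"]+R@[.011,sg*.03,z] for sg in(1,-1)]).round(0).tolist(), proj(s,[e["eef_pos"]+R@[0,.03,z]]).round(0).tolist())
o=np.hstack([cv2.resize(p["image"][120:320,190:320],(390,600),interpolation=cv2.INTER_CUBIC),cv2.resize(s["image"][150:250,220:286],(396,600),interpolation=cv2.INTER_CUBIC)]); cv2.imwrite("pics/g3.png",o)
E
```

```text
[0.45062577 0.08554662 0.04798678] 0.7035848760238034 [-0.87928672 -0.65968145 -0.19161906]
0 [[301.0, 200.0], [213.0, 200.0]] [[260.0, 194.0]]
-0.01 [[303.0, 205.0], [210.0, 204.0]] [[260.0, 190.0]]
-0.02 [[306.0, 210.0], [208.0, 210.0]] [[260.0, 187.0]]
-0.03 [[309.0, 216.0], [205.0, 216.0]] [[260.0, 184.0]]
-0.04 [[312.0, 223.0], [202.0, 223.0]] [[260.0, 180.0]]
-0.05 [[316.0, 231.0], [198.0, 230.0]] [[260.0, 177.0]]
-0.06 [[320.0, 239.0], [194.0, 239.0]] [[260.0, 174.0]]
```

View pics/g3.png

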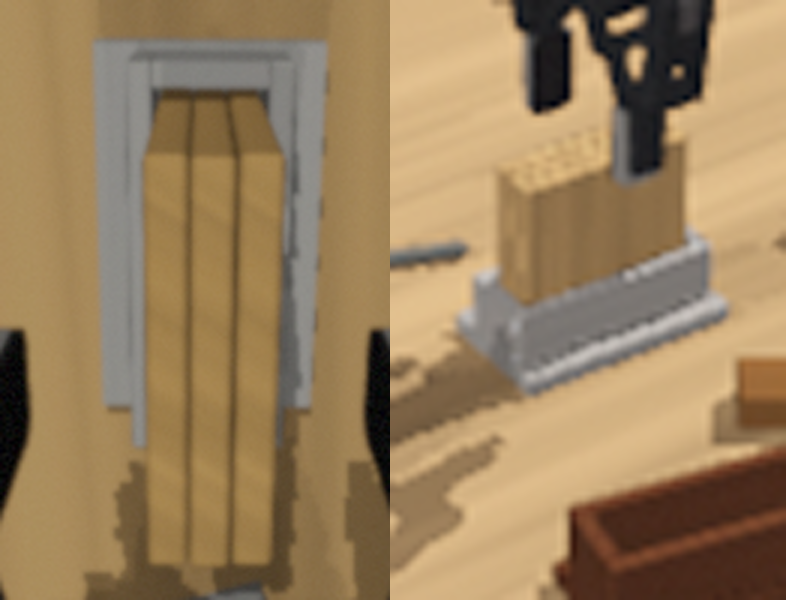

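Request:
servo_tool(steps=[[[0,0,0],[0,-0.004,-0.08],60],[[0,0,0],[0,-0.004,-0.15],50],[[0,0,0],[0,-0.004,-0.15],40],[[0,0,0],[0,-0.004,-0.15],10],[[0,0,0],[0,-0.004,-0.15],10],[[0,0,0],[0,-0.004,-0.15],10],[[0,0,0],[0,-0.004,-0.15],10],[[0,0,0],[0,-0.004,-0.15],10],[[0,0,0],[0,-0.004,-0.15],10]], newtons=60)

```text
time: 6.43
eef_pos: [0.4525, 0.0844, 0.0126]
tool_rot: [[0.041, 0.999, 0.001], [0.999, -0.041, -0.0], [-0.0, 0.001, -1.0]]
ft_force: [0.5, -0.1, -1.5]
grip_width: 0.273
```

Request:
servo_tool(steps=[[[0,0,0],[0,0,0.12],10],[[0,0,0],[0,0,0.26],10],[[0,0,0],[0,0,0.4],10],[[0,0,-0.02],[0.1,-0.1,0.52],10],[[0,0,-0.04],[0.2,-0.2,0.52],10],[[0,0,-0.06],[0.32,-0.31,0.52],10],[[0,0,-0.0745],[0.43,-0.42,0.52],10],[[0,0,-0.0745],[0.53,-0.51,0.52],10],[[0,0,-0.0745],[0.6,-0.58,0.52],10],[[0,0,-0.0745],[0.6,-0.58,0.52],10],[[0,0,-0.0745],[0.6,-0.58,0.52],10],[[0,0,-0.0745],[0.6,-0.58,0.52],10]])

```text
time: 7.43
eef_pos: [0.6013, -0.0601, 0.1416]
tool_rot: [[0.196, 0.981, -0.001], [0.981, -0.196, 0.001], [0.0, -0.002, -1.0]]
ft_force: [-0.4, 0.1, -1.8]
grip_width: 0.273
```

```bash
python3 - <<'E'
from h import *
p=viewer.capture("wrist"); e=telemetry.state(); print(e["eef_pos"],e["grip_width"],e["tool_rot"][:,1])
print(hfit(p,"medium",G["medium"]))
o=p["image"][:300,90:420]; cv2.imwrite("pics/m1.png",cv2.resize(o,(660,600),interpolation=cv2.INTER_CUBIC))
R=e["tool_rot"]; E=e["eef_pos"]
print(proj(p,[E+R@[.041+d,y,z] for d in(0,.003) for z in(-.0774,.0046) for y in(-.012,.012) ]).round(1).tolist())
E
```

```text
[ 0.60118643 -0.05964496  0.14179971] 0.26988899278420325 [ 0.98075623 -0.19523199 -0.00130154]
(array([ 0.61759142,  0.01715887, -0.2015634 ]), np.float64(0.0267472627669626), np.float64(0.9747021271863161))
[[223.8, 187.0], [285.1, 187.0], [237.0, 153.6], [272.8, 153.6], [223.6, 179.6], [285.3, 179.6], [236.9, 149.2], [272.9, 149.2]]
```

View pics/m1.png

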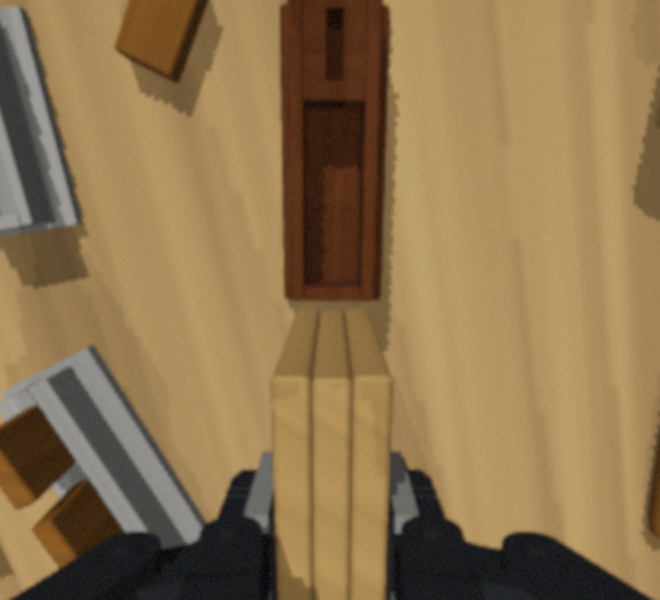

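Request:
servo_tool(steps=[[[0,0,-0.0025],[0.03,0.15,0],10],[[0,0,-0.0025],[0.063,0.312,0],10],[[0,0,-0.0025],[0.063,0.312,-0.1],10],[[0,0,-0.0025],[0.063,0.312,-0.2],10],[[0,0,-0.0025],[0.063,0.312,-0.3],10],[[0,0,-0.0025],[0.063,0.312,-0.33],10],[[0,0,-0.0025],[0.063,0.312,-0.33],10],[[0,0,-0.0025],[0.063,0.312,-0.33],10],[[0,0,-0.0025],[0.063,0.312,-0.33],10],[[0,0,-0.0025],[0.063,0.312,-0.33],10]])

```text
time: 8.32
eef_pos: [0.6194, 0.0172, 0.0619]
tool_rot: [[0.201, 0.98, 0.004], [0.98, -0.201, -0.001], [0.0, 0.004, -1.0]]
ft_force: [0.7, -0.0, -1.7]
grip_width: 0.273
```

```bash
python3 - <<'E'
from h import *
p=viewer.capture("wrist"); 
for i in range(2):
  e=telemetry.state(); print(e["eef_pos"],e["tool_rot"][:,1],e["dq"].round(3)); viewer.capture("top")
cv2.imwrite("pics/m2.png",cv2.resize(p["image"][90:290,190:320],(390,600),interpolation=cv2.INTER_CUBIC))
E
```

```text
[0.61921359 0.01714326 0.06159807] [ 0.97955752 -0.2011395   0.00315688] [-0.001  0.007  0.004  0.002 -0.003  0.001]
[0.61894645 0.0171523  0.06127532] [ 0.97955758 -0.20114712  0.00260573] [-0.001  0.008  0.004  0.    -0.002 -0.   ]
```

View pics/m2.png

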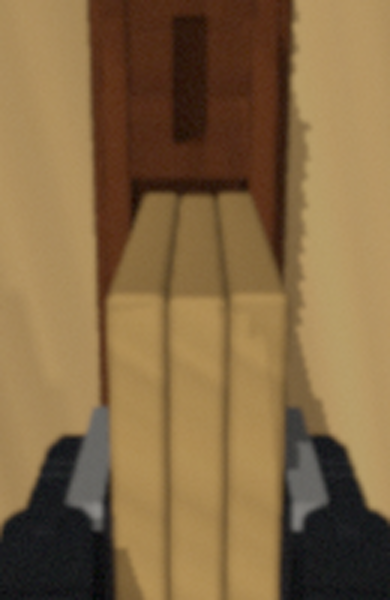

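Request:
servo_tool(steps=[[[0,0,0],[0,0,0],10],[[0,0,0],[0,0,0],10],[[0,0,0],[0,0,0],10],[[0,0,0],[0,0,0],10],[[0,0,0],[0,0,0],10],[[0,0,0],[0,0,0],10],[[0,0,0],[0,0,0],10],[[0,0,0],[0,0,0],10]])

```text
time: 9.13
eef_pos: [0.6179, 0.0175, 0.0596]
tool_rot: [[0.201, 0.98, -0.0], [0.98, -0.201, -0.0], [-0.0, -0.0, -1.0]]
ft_force: [-1.8, 0.6, -1.6]
grip_width: 0.276
```

```bash
cat >> h.py <<'E'
def st():
    e=telemetry.state(); R=e["tool_rot"]; print("t%.2f"%e["time"],"pos",e["eef_pos"].round(4),"yaw",round(float(np.arctan2(R[1,1],R[0,1])),4),"F",e["ft_force"].round(1),"g",round(e["grip_width"]*85.4,1)); return e
E
python3 - <<'E'
from h import *
p=viewer.capture("wrist"); e=st(); E=e["eef_pos"]; R=e["tool_rot"]
q=np.array([.6176,.01716,-.2016]); c=place(box(-14,14,-42.5,42.5,40,40),q)
print("rim corners",proj(p,c[[2,6]]).round(1).tolist(), "slot",proj(p,place(box(-4,4,50.5,79.5,40,40),q)[[0,2,4,6]]).round(1).tolist())
cv2.imwrite("pics/m3.png",cv2.resize(p["image"][90:200,200:310],(770,770),interpolation=cv2.INTER_CUBIC)[:600])
E
```

```text
t9.18 pos [0.6179 0.0174 0.0596] yaw -0.2023 F [ 0.   0.3 -1.1] g 23.3
rim corners [[235.5, 149.2], [274.4, 149.2]] slot [[249.3, 138.0], [249.1, 95.1], [260.5, 138.0], [260.8, 95.1]]
```

View pics/m3.png

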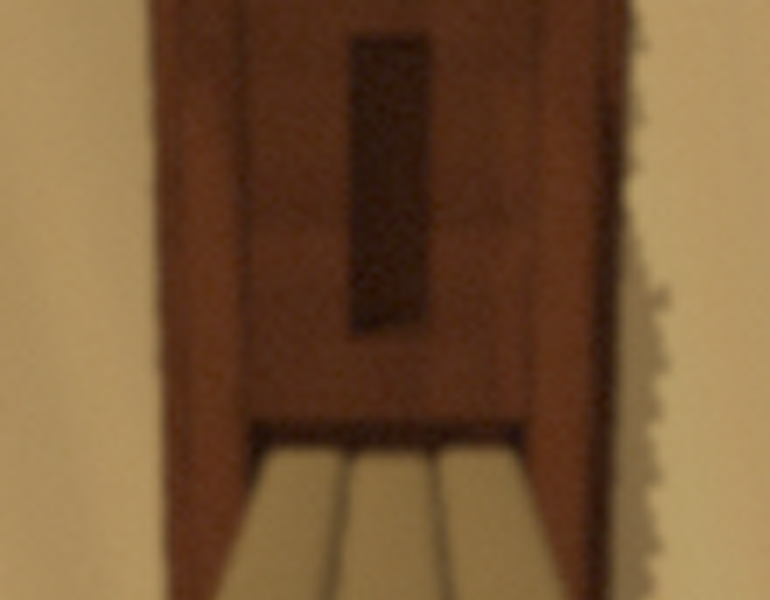

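Request:
servo_tool(steps=[[[0,0,0],[-0.003,0,0],10],[[0,0,0],[-0.003,0,-0.04],10],[[0,0,0],[-0.003,0,-0.07],10],[[0,0,0],[-0.003,0,-0.1],10],[[0,0,0],[-0.003,0,-0.13],10],[[0,0,0],[-0.003,0,-0.16],10],[[0,0,0],[-0.003,0,-0.175],10],[[0,0,0],[-0.003,0,-0.178],10],[[0,0,0],[-0.003,0,-0.178],10],[[0,0,0],[-0.003,0,-0.178],10],[[0,0,0],[-0.003,0,-0.178],10]])

```text
time: 10.1
eef_pos: [0.6172, 0.0174, 0.0152]
tool_rot: [[0.201, 0.98, 0.0], [0.98, -0.201, -0.0], [-0.0, 0.0, -1.0]]
ft_force: [-1.1, -0.6, -1.3]
grip_width: 0.269
```

Request:
servo_tool(steps=[[[0,0,0],[0,0,0],60],[[0,0,0],[0,0,0],60],[[0,0,0],[0,0,0],60],[[0,0,0],[0,0,0],60],[[0,0,0],[0,0,0.15],60],[[0,0,0],[0,0,0.3],60],[[0,0,0],[0,0,0.45],60],[[0,0,0],[0,0,0.6],60],[[0,0,0],[0,0,0.75],60],[[0,0,0],[0,0,0.86],60],[[0,0,0],[-0.15,0.15,0.86],60],[[0,0,0],[-0.3,0.3,0.86],60]])

```text
time: 11.1
eef_pos: [0.56, 0.0756, 0.233]
tool_rot: [[0.204, 0.979, 0.006], [0.979, -0.204, -0.0], [0.001, 0.006, -1.0]]
ft_force: [-0.8, 1.0, -0.8]
grip_width: 0.703
```

Request:
servo_tool(steps=[[[0,0,0.0616],[-0.348,0.832,0],60],[[0,0,0.0616],[-0.348,0.832,0],60],[[0,0,0.0616],[-0.348,0.832,0],60],[[0,0,0.0616],[-0.348,0.832,0],60],[[0,0,0.0616],[-0.348,0.832,0],60],[[0,0,0.0616],[-0.348,0.832,0],60],[[0,0,0.0616],[-0.348,0.832,0],60],[[0,0,0.0616],[-0.348,0.832,0],60],[[0,0,0.0616],[-0.348,0.832,0],60],[[0,0,0.0616],[-0.348,0.832,0],60],[[0,0,0.0616],[-0.348,0.832,0],60],[[0,0,0.0616],[-0.348,0.832,0],60]])

```text
time: 12.1
eef_pos: [0.4718, 0.2833, 0.2301]
tool_rot: [[0.075, 0.997, 0.0], [0.997, -0.075, -0.0], [-0.0, 0.0, -1.0]]
ft_force: [0.5, 0.2, -0.1]
grip_width: 0.703
```

```bash
python3 - <<'E'
from h import *
e=st(); p=viewer.capture("wrist")
for q0 in([.455,.33,-.073],[.45,.333,-.1]):
  v,c,m,M=rackfit(p,"large",q0); print(v,c)
o=np.dstack([m*255,M*255,p["image"][...,1]]).astype(np.uint8); cv2.imwrite("pics/rl.png",cv2.resize(np.hstack([o,p["image"]])[:,:],(800,300)))
s=viewer.capture("scene"); cv2.imwrite("pics/s1.png",s["image"])
E
```

```text
t12.10 pos [0.4718 0.2833 0.2301] yaw -0.0751 F [ 0.5  0.2 -0.1] g 60.1
[ 4.53916975e-01  3.31213092e-01 -1.58220387e-01  4.21716457e-04] 0.18531670968426261
[ 4.53872279e-01  3.31289159e-01 -1.61079486e-01  3.36054939e-04] 0.18491419125869035
```

```bash
python3 - <<'E'
from h import *
a=cv2.imread("pics/rl.png"); r=a[:, :400]; s=cv2.imread("pics/s1.png")[120:340,50:410]
o=np.zeros((600,800,3),np.uint8); o[:300]=a; o[300:]=cv2.resize(s,(800,489),interpolation=cv2.INTER_AREA)[100:400]; cv2.imwrite("pics/v12.png",o)
E
```

```text
(no output)
```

View pics/v12.png

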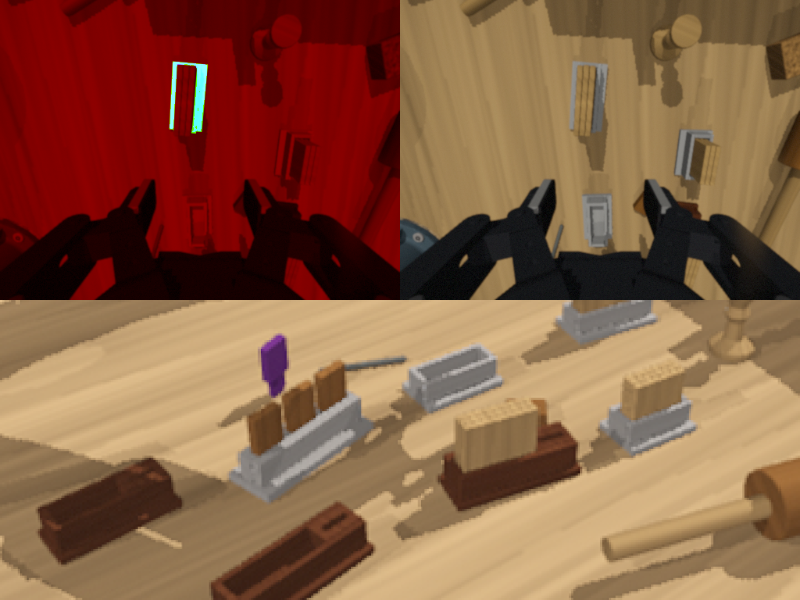

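Request:
servo_tool(steps=[[[0,0,-0.0406],[-0.072,0.192,-0.12],60],[[0,0,-0.0406],[-0.072,0.192,-0.12],60],[[0,0,-0.0406],[-0.072,0.192,-0.12],60],[[0,0,-0.0406],[-0.072,0.192,-0.12],60],[[0,0,-0.0406],[-0.072,0.192,-0.12],60],[[0,0,-0.0406],[-0.072,0.192,-0.12],60],[[0,0,-0.0406],[-0.072,0.192,-0.12],60],[[0,0,-0.0406],[-0.072,0.192,-0.12],60]])

```text
time: 12.87
eef_pos: [0.4539, 0.3319, 0.2008]
tool_rot: [[0.159, 0.987, 0.001], [0.987, -0.159, 0.0], [0.001, 0.001, -1.0]]
ft_force: [0.5, 0.0, 0.4]
grip_width: 0.703
```

```bash
python3 - <<'E'
from h import *
e=st(); p=viewer.capture("wrist")
v,c,m,M=rackfit(p,"large",[.454,.331,-.15]); print(v,c)
E
```

```text
t12.87 pos [0.4539 0.3319 0.2008] yaw -0.1592 F [0.5 0.  0.4] g 60.0
[ 0.45385729  0.33042572 -0.16540349  0.00256881] 0.13084697643607468
```

Request:
servo_tool(steps=[[[0,0,0],[0,-0.004,-0.12],60],[[0,0,0],[0,-0.004,-0.26],60],[[0,0,0],[0,-0.004,-0.4],60],[[0,0,0],[0,-0.004,-0.54],60],[[0,0,0],[0,-0.004,-0.66],50],[[0,0,0],[0,-0.004,-0.697],45],[[0,0,0],[0,-0.004,-0.697],40],[[0,0,0],[0,-0.004,-0.697],10],[[0,0,0],[0,-0.004,-0.697],10],[[0,0,0],[0,-0.004,-0.697],10],[[0,0,0],[0,-0.004,-0.697],10],[[0,0,0],[0,-0.004,-0.697],10]])

```text
time: 13.92
eef_pos: [0.4545, 0.332, 0.0277]
tool_rot: [[0.157, 0.988, 0.003], [0.988, -0.157, 0.001], [0.002, 0.003, -1.0]]
ft_force: [-0.0, 0.3, 5.3]
grip_width: 0.273
```

Request:
servo_tool(steps=[[[0,0,0],[0,0,0],10],[[0,0,0],[0,0,0],10],[[0,0,0],[0,0,0.1],10],[[0,0,0],[0,0,0.22],10],[[0,0,0],[0,0,0.34],10],[[0,0,0],[0,0,0.46],10],[[0,0,0],[0,0,0.56],10],[[0,0,0],[0,-0.1,0.56],10],[[0,0,0],[0.05,-0.25,0.56],10],[[0,0,0],[0.1,-0.4,0.56],10],[[0,0,0.02],[0.15,-0.55,0.56],10],[[0,0,0.04],[0.2,-0.7,0.56],10]])

```text
time: 14.92
eef_pos: [0.5032, 0.1549, 0.1662]
tool_rot: [[0.072, 0.997, 0.001], [0.997, -0.072, 0.0], [0.0, 0.001, -1.0]]
ft_force: [0.1, 0.3, -1.7]
grip_width: 0.27
```

Request:
servo_tool(steps=[[[0,0,0.02],[0.04,-0.14,0],10],[[0,0,0.03],[0.08,-0.29,0],10],[[0,0,0.04],[0.12,-0.44,0],10],[[0,0,0.05],[0.16,-0.59,0],10],[[0,0,0.06],[0.2,-0.74,0],10],[[0,0,0.06],[0.26,-0.958,0],10]])

```text
time: 15.42
eef_pos: [0.5641, -0.0703, 0.166]
tool_rot: [[-0.053, 0.999, -0.0], [0.999, 0.053, 0.0], [0.0, -0.0, -1.0]]
ft_force: [1.3, 0.8, -1.9]
grip_width: 0.277
```

Request:
servo_tool(steps=[[[0,0,0.02],[0.04,-0.14,0],10],[[0,0,0.03],[0.08,-0.29,0],10],[[0,0,0.04],[0.12,-0.44,0],10],[[0,0,0.05],[0.16,-0.59,0],10],[[0,0,0.06],[0.2,-0.74,0],10],[[0,0,0.06],[0.26,-0.86,0],10],[[0,0,0.06],[0.26,-0.958,0],10],[[0,0,0.06],[0.26,-0.958,0],10],[[0,0,0.06],[0.26,-0.958,0],10],[[0,0,0.06],[0.26,-0.958,0],10],[[0,0,0.06],[0.26,-0.958,0],10],[[0,0,0.06],[0.26,-0.958,0],10]])

```text
time: 16.42
eef_pos: [0.6294, -0.3068, 0.1661]
tool_rot: [[-0.177, 0.984, -0.0], [0.984, 0.177, 0.0], [0.0, -0.0, -1.0]]
ft_force: [-0.4, 0.4, -3.0]
grip_width: 0.273
```

```bash
cat >> h.py <<'E'
def held(p,e,a,b):
    """carried stack: a side length (m), b = TCP height above its bottom; returns x,y offset of its centre in the tool (fit on +x end)"""
    R,E=e["tool_rot"],e["eef_pos"]; im=cv2.GaussianBlur(p["image"],(3,3),0).astype(float)
    g=cv2.magnitude(*[sum(cv2.Sobel(im[...,k],cv2.CV_64F,*d) for k in range(3)) for d in((1,0),(0,1))])
    def edges(v):
        out=[]
        for A,B in (((-1,-1),(1,-1)),((-1,1),(1,1)),((-1,-1),(-1,1)),((1,-1),(1,1))):
            P=lambda c:np.array([a/2+v[0],.012*c[0]+v[1],(b-a) if c[1]<0 else b])
            t=np.linspace(.1,.9,40)[:,None]; out.append(P(A)*(1-t)+P(B)*t)
        return np.vstack(out)
    def score(v):
        uv=proj(p,E+edges(v)@R.T).astype(np.float32); return cv2.remap(g,uv[:,:1],uv[:,1:],cv2.INTER_LINEAR).mean()
    best=max(((score((x,y)),x,y) for x in np.arange(-.005,.0051,.00025) for y in np.arange(-.003,.0031,.00025))); return best
def slotfit(p,s,q):
    """check a holder pose against rim, compartment and slot edges; returns refined pose"""
    l=L[s]; im=cv2.GaussianBlur(p["image"],(3,3),0).astype(float).sum(2)
    g=cv2.magnitude(cv2.Sobel(im,cv2.CV_64F,1,0),cv2.Sobel(im,cv2.CV_64F,0,1)); t=np.linspace(0,1,40)[:,None]; P=[]
    for x0,x1,y0,y1,z in((-4,4,l/2+8,l/2+37,40),(-14,14,-l/2,l/2,40),(-27,27,-l/2-11,l/2+48,10)):
        c=np.array([[x0,y0,z],[x1,y0,z],[x1,y1,z],[x0,y1,z]])/1e3
        for i in range(4): P.append(c[i]*(1-t)+c[(i+1)%4]*t)
    P=np.vstack(P)
    def cost(v):
        uv=proj(p,place(P,q+v*[.001,.001,.01])).astype(np.float32); return -cv2.remap(g,uv[:,:1],uv[:,1:],cv2.INTER_LINEAR).mean()
    r=min((minimize(cost,v0,method="Nelder-Mead") for v0 in np.array([[0,0,0],[.7,.7,0],[-.7,.7,0],[.7,-.7,0],[-.7,-.7,.3]])),key=lambda r:r.fun)
    return q+r.x*[.001,.001,.01],r.fun
E
cat > pl.py <<'E'
import sys
from h import *
s=sys.argv[1]; q0=np.array([float(x) for x in sys.argv[2].split(",")]); b=float(sys.argv[3])
e=st(); p=viewer.capture("wrist"); cv2.imwrite(f"pics/look_{s}.png",p["image"])
q,c,f=hfit(p,s,q0); print("hfit",q.round(4),round(c,3),round(f,3)); q2,k=slotfit(p,s,q); print("slot",q2.round(4),k)
h=held(p,e,(L[s]-3)/1e3,b); print("held",h)
for Q in(q,q2):
    t=place(np.array([[-h[2],-h[1],0]]),Q)[0]; d=t-e["eef_pos"]; yaw=np.arctan2(e["tool_rot"][1,1],e["tool_rot"][0,1])
    print("target",t[:2].round(4),"shift",(d[:2]/.25).round(4),"turn",round((Q[2]-yaw)/np.radians(120),4))
E
python3 pl.py large .6205,-.239,.174 .0186
```

```text
t16.42 pos [ 0.6294 -0.3068  0.1661] yaw 0.1783 F [-0.4  0.4 -3. ] g 23.3
hfit [ 0.6208 -0.2387  0.177 ] 0.136 0.864
slot [ 0.6209 -0.2383  0.177 ] -207.38025537958057
held (np.float64(233.2741455858289), np.float64(-0.0004999999999999961), np.float64(0.0002500000000000028))
target [ 0.6205 -0.2382] shift [-0.0355  0.2743] turn -0.0006
target [ 0.6206 -0.2378] shift [-0.0352  0.2758] turn -0.0006
```

Request:
servo_tool(steps=[[[0,0,0],[-0.018,0.14,0],10],[[0,0,0],[-0.035,0.276,0],10],[[0,0,0],[-0.035,0.276,-0.1],10],[[0,0,0],[-0.035,0.276,-0.2],10],[[0,0,0],[-0.035,0.276,-0.3],10],[[0,0,0],[-0.035,0.276,-0.37],10],[[0,0,0],[-0.035,0.276,-0.37],10],[[0,0,0],[-0.035,0.276,-0.37],10],[[0,0,0],[-0.035,0.276,-0.37],10],[[0,0,0],[-0.035,0.276,-0.37],10],[[0,0,0],[-0.035,0.276,-0.37],10],[[0,0,0],[-0.035,0.276,-0.37],10]])

```text
time: 17.47
eef_pos: [0.6213, -0.2398, 0.0749]
tool_rot: [[-0.176, 0.984, 0.002], [0.984, 0.176, -0.001], [-0.002, 0.002, -1.0]]
ft_force: [-0.5, 0.0, -2.2]
grip_width: 0.27
```

Request:
servo_tool(steps=[[[0,0,0],[0,0,0],10],[[0,0,0],[0,0,0],10],[[0,0,0],[0,0,0],10],[[0,0,0],[0,0,0],10]])

```text
time: 17.8
eef_pos: [0.6205, -0.2393, 0.0734]
tool_rot: [[-0.176, 0.984, 0.0], [0.984, 0.176, -0.0], [-0.0, 0.0, -1.0]]
ft_force: [-0.3, 0.5, -1.5]
grip_width: 0.272
```

```bash
cat > ck.py <<'E'
import sys
from h import *
s=sys.argv[1]; q=np.array([float(x) for x in sys.argv[2].split(",")]); b=float(sys.argv[3])
e=st(); p=viewer.capture("wrist"); cv2.imwrite(f"pics/ck_{s}.png",p["image"])
q2,k=slotfit(p,s,q); h=held(p,e,(L[s]-3)/1e3,b); print("slot",q2.round(4),k,"held",h)
for Q in(q,q2):
  t=place(np.array([[-h[2],-h[1],0]]),Q)[0]; d=t-e["eef_pos"]; print("correction mm",(d[:2]*1e3).round(2),"units",(d[:2]/.25).round(4))
E
python3 ck.py large .6209,-.2383,.177 .0186
```

```text
t17.80 pos [ 0.6205 -0.2393  0.0734] yaw 0.1768 F [-0.3  0.5 -1.5] g 23.2
slot [ 0.6209 -0.239   0.177 ] -175.09406986702075 held (np.float64(250.92375977602387), np.float64(-0.0007499999999999963), np.float64(0.0002500000000000028))
correction mm [0.01 1.72] units [0.     0.0069]
correction mm [0.05 1.07] units [0.0002 0.0043]
```

Request:
servo_tool(steps=[[[0,0,0],[0,0.005,0],10],[[0,0,0],[0,0.005,-0.02],10],[[0,0,0],[0,0.005,-0.05],10],[[0,0,0],[0,0.005,-0.08],10],[[0,0,0],[0,0.005,-0.08],10],[[0,0,0],[0,0.005,-0.08],10]])

```text
time: 18.35
eef_pos: [0.6198, -0.2378, 0.0521]
tool_rot: [[-0.176, 0.984, -0.002], [0.984, 0.176, 0.001], [0.001, -0.002, -1.0]]
ft_force: [-0.0, 0.2, -1.4]
grip_width: 0.271
```

Request:
servo_tool(steps=[[[0,0,0],[0,0,-0.03],10],[[0,0,0],[0,0,-0.06],10],[[0,0,0],[0,0,-0.085],10],[[0,0,0],[0,0,-0.093],10],[[0,0,0],[0,0,-0.093],10],[[0,0,0],[0,0,-0.093],10],[[0,0,0],[0,0,-0.093],10]])

```text
time: 18.93
eef_pos: [0.6203, -0.2379, 0.0298]
tool_rot: [[-0.176, 0.984, -0.0], [0.984, 0.176, 0.0], [0.0, -0.0, -1.0]]
ft_force: [-0.2, 0.3, -2.2]
grip_width: 0.281
```

Request:
servo_tool(steps=[[[0,0,0],[0,0,0],60],[[0,0,0],[0,0,0],60],[[0,0,0],[0,0,0],60],[[0,0,0],[0,0,0],60],[[0,0,0],[0,0,0.15],60],[[0,0,0],[0,0,0.3],60],[[0,0,0],[0,0,0.45],60],[[0,0,0],[0,0,0.6],60],[[0,0,0],[0,0,0.72],60],[[0,0,0],[0,0,0.8],60],[[0,0,0],[0,0,0.8],60],[[0,0,0],[0,0,0.8],60]])

```text
time: 19.93
eef_pos: [0.6213, -0.2385, 0.2321]
tool_rot: [[-0.176, 0.984, 0.003], [0.984, 0.176, -0.002], [-0.002, 0.003, -1.0]]
ft_force: [0.6, 0.2, -0.7]
grip_width: 0.709
```

Request:
servo_tool(steps=[[[0,0,-0.06],[0.05,0.836,0],60],[[0,0,-0.06],[0.05,0.836,0],60],[[0,0,-0.06],[0.05,0.836,0],60],[[0,0,-0.06],[0.05,0.836,0],60],[[0,0,-0.06],[0.05,0.836,0],60],[[0,0,-0.06],[0.05,0.836,0],60],[[0,0,-0.06],[0.05,0.836,0],60]])

```text
time: 20.52
eef_pos: [0.632, -0.0261, 0.2281]
tool_rot: [[-0.056, 0.998, -0.003], [0.998, 0.056, 0.001], [0.001, -0.003, -1.0]]
ft_force: [0.8, -0.7, -0.1]
grip_width: 0.702
```

Request:
servo_tool(steps=[[[0,0,-0.096],[0.05,0.836,0],60],[[0,0,-0.096],[0.05,0.836,0],60],[[0,0,-0.096],[0.05,0.836,0],60],[[0,0,-0.096],[0.05,0.836,0],60],[[0,0,-0.096],[0.05,0.836,0],60],[[0,0,-0.096],[0.05,0.836,0],60],[[0,0,-0.096],[0.05,0.836,0],60],[[0,0,-0.096],[0.05,0.836,0],60],[[0,0,-0.096],[0.05,0.836,0],60],[[0,0,-0.096],[0.05,0.836,0],60]])

```text
time: 21.35
eef_pos: [0.6457, 0.1777, 0.2297]
tool_rot: [[0.152, 0.988, -0.001], [0.988, -0.152, -0.0], [-0.001, -0.001, -1.0]]
ft_force: [-0.2, -0.2, -0.1]
grip_width: 0.705
```

```bash
python3 - <<'E'
from h import *
e=st(); p=viewer.capture("wrist")
for q0 in([.648,.213,-.15],[.65,.213,-.08]):
  v,c,m,M=rackfit(p,"small",q0); print(v,c)
E
```

```text
t21.35 pos [0.6457 0.1777 0.2297] yaw -0.1526 F [-0.2 -0.2 -0.1] g 60.2
[ 6.46530882e-01  2.12322894e-01 -1.00905622e-01 -7.22402309e-06] 0.13970546412862117
[ 6.46555516e-01  2.12331151e-01 -9.99387092e-02  6.09217934e-04] 0.14017610873624442
```

Request:
servo_tool(steps=[[[0,0,0.025],[0.003,0.138,-0.1],60],[[0,0,0.025],[0.003,0.138,-0.24],60],[[0,0,0.025],[0.003,0.138,-0.38],60],[[0,0,0.025],[0.003,0.138,-0.5],60],[[0,0,0.025],[0.003,0.138,-0.62],60],[[0,0,0.025],[0.003,0.138,-0.74],60],[[0,0,0.025],[0.003,0.138,-0.84],60],[[0,0,0.025],[0.003,0.138,-0.903],50],[[0,0,0.025],[0.003,0.138,-0.903],50],[[0,0,0.025],[0.003,0.138,-0.903],40],[[0,0,0.025],[0.003,0.138,-0.903],40],[[0,0,0.025],[0.003,0.138,-0.903],40]])

```text
time: 22.4
eef_pos: [0.6483, 0.2145, 0.0071]
tool_rot: [[0.098, 0.995, 0.004], [0.995, -0.098, 0.001], [0.001, 0.004, -1.0]]
ft_force: [-0.2, 0.6, -0.1]
grip_width: 0.468
```

Request:
servo_tool(steps=[[[0,0,0],[0,0,0],10],[[0,0,0],[0,0,0],10],[[0,0,0],[0,0,0],10],[[0,0,0],[0,0,0],10],[[0,0,0],[0,0,0],10],[[0,0,0],[0,0,0],10],[[0,0,0],[0,0,0],10]])

```text
time: 22.98
eef_pos: [0.6478, 0.2148, 0.0067]
tool_rot: [[0.097, 0.995, 0.003], [0.995, -0.097, 0.0], [0.001, 0.003, -1.0]]
ft_force: [-0.1, 0.8, 6.7]
grip_width: 0.266
```

Request:
servo_tool(steps=[[[0,0,0],[0,0,0.1],10],[[0,0,0],[0,0,0.22],10],[[0,0,0],[0,0,0.34],10],[[0,0,0],[0,0,0.46],10],[[0,0,0],[0,0,0.56],10],[[0,0,0],[-0.04,-0.14,0.56],10],[[0,0,0],[-0.08,-0.28,0.56],10],[[0,0,0.01],[-0.13,-0.42,0.56],10],[[0,0,0.02],[-0.18,-0.56,0.56],10],[[0,0,0.029],[-0.23,-0.7,0.56],10],[[0,0,0.029],[-0.268,-0.863,0.56],10],[[0,0,0.029],[-0.268,-0.863,0.56],10]])

```text
time: 23.98
eef_pos: [0.578, -0.0077, 0.1449]
tool_rot: [[0.042, 0.999, -0.0], [0.999, -0.042, -0.003], [-0.003, 0.0, -1.0]]
ft_force: [1.5, 0.9, 0.1]
grip_width: 0.272
```

Request:
servo_tool(steps=[[[0,0,0],[-0.04,-0.14,0],10],[[0,0,0.01],[-0.08,-0.28,0],10],[[0,0,0.02],[-0.13,-0.42,0],10],[[0,0,0.029],[-0.18,-0.56,0],10],[[0,0,0.029],[-0.23,-0.7,0],10],[[0,0,0.029],[-0.268,-0.863,0],10],[[0,0,0.029],[-0.268,-0.863,0],10]])

```text
time: 24.57
eef_pos: [0.5109, -0.2239, 0.1452]
tool_rot: [[-0.018, 1.0, 0.001], [1.0, 0.018, -0.004], [-0.004, 0.001, -1.0]]
ft_force: [0.0, 0.5, 0.1]
grip_width: 0.268
```

Request:
servo_tool(steps=[[[0,0,0],[-0.04,-0.14,0],10],[[0,0,0.01],[-0.08,-0.28,0],10],[[0,0,0.02],[-0.13,-0.42,0],10],[[0,0,0.029],[-0.18,-0.56,0],10],[[0,0,0.029],[-0.23,-0.7,0],10],[[0,0,0.029],[-0.268,-0.863,0],10],[[0,0,0.029],[-0.268,-0.863,0],10],[[0,0,0.029],[-0.268,-0.863,0],10],[[0,0,0.029],[-0.268,-0.863,0],10],[[0,0,0.029],[-0.268,-0.863,0],10],[[0,0,0.029],[-0.268,-0.863,0],10],[[0,0,0.029],[-0.268,-0.863,0],10]])

```text
time: 25.57
eef_pos: [0.446, -0.4315, 0.1446]
tool_rot: [[-0.086, 0.996, 0.0], [0.996, 0.086, 0.0], [0.0, 0.0, -1.0]]
ft_force: [0.4, -0.1, -1.8]
grip_width: 0.272
```

```bash
python3 pl.py small .4403,-.347,.0826 -.0013
```

```text
t25.57 pos [ 0.446  -0.4315  0.1446] yaw 0.0865 F [ 0.4 -0.1 -1.8] g 23.3
hfit [ 0.4405 -0.3451  0.0867] 0.04 0.962
slot [ 0.44   -0.3456  0.0765] -244.69620690358175
held (np.float64(193.12833393193017), np.float64(-0.002749999999999998), np.float64(2.6020852139652106e-18))
target [ 0.4402 -0.3423] shift [-0.023   0.3568] turn 0.0001
target [ 0.4397 -0.3429] shift [-0.0249  0.3545] turn -0.0048
```

Request:
servo_tool(steps=[[[0,0,0],[-0.012,0.14,0],10],[[0,0,0],[-0.018,0.27,0],10],[[0,0,0],[-0.023,0.356,-0.05],10],[[0,0,0],[-0.023,0.356,-0.15],10],[[0,0,0],[-0.023,0.356,-0.25],10],[[0,0,0],[-0.023,0.356,-0.34],10],[[0,0,0],[-0.023,0.356,-0.364],10],[[0,0,0],[-0.023,0.356,-0.364],10],[[0,0,0],[-0.023,0.356,-0.364],10],[[0,0,0],[-0.023,0.356,-0.364],10],[[0,0,0],[-0.023,0.356,-0.364],10],[[0,0,0],[-0.023,0.356,-0.364],10]])

```text
time: 26.62
eef_pos: [0.4402, -0.3447, 0.0548]
tool_rot: [[-0.085, 0.996, 0.002], [0.996, 0.085, -0.002], [-0.002, 0.001, -1.0]]
ft_force: [-0.5, -0.4, -1.0]
grip_width: 0.272
```

Request:
servo_tool(steps=[[[0,0,0],[0,0,0],10],[[0,0,0],[0,0,0],10],[[0,0,0],[0,0,0],10],[[0,0,0],[0,0,0],10],[[0,0,0],[0,0,0],10],[[0,0,0],[0,0,0],10]])

```text
time: 27.12
eef_pos: [0.4395, -0.3438, 0.0534]
tool_rot: [[-0.085, 0.996, -0.0], [0.996, 0.085, 0.0], [0.0, -0.0, -1.0]]
ft_force: [-0.2, -0.2, -0.3]
grip_width: 0.266
```

```bash
python3 ck.py small .4403,-.3453,.085 -.0013
```

```text
t27.12 pos [ 0.4395 -0.3438  0.0534] yaw 0.0846 F [-0.2 -0.2 -0.3] g 22.7
slot [ 0.4404 -0.3462  0.0851] -210.48181287514223 held (np.float64(305.69669284804894), np.float64(-0.002749999999999998), np.float64(2.6020852139652106e-18))
correction mm [0.57 1.21] units [0.0023 0.0048]
correction mm [0.62 0.33] units [0.0025 0.0013]
```

Request:
servo_tool(steps=[[[0,0,0],[0.0024,0.003,0],10],[[0,0,0],[0.0024,0.003,-0.02],10],[[0,0,0],[0.0024,0.003,-0.05],10],[[0,0,0],[0.0024,0.003,-0.088],10],[[0,0,0],[0.0024,0.003,-0.088],10],[[0,0,0],[0.0024,0.003,-0.088],10],[[0,0,0],[0.0024,0.003,-0.088],10]])

```text
time: 27.75
eef_pos: [0.4398, -0.3429, 0.031]
tool_rot: [[-0.084, 0.996, -0.001], [0.996, 0.084, 0.001], [0.001, -0.001, -1.0]]
ft_force: [-0.4, -1.5, -1.7]
grip_width: 0.267
```

Request:
servo_tool(steps=[[[0,0,0],[0,0,-0.03],10],[[0,0,0],[0,0,-0.06],10],[[0,0,0],[0,0,-0.082],10],[[0,0,0],[0,0,-0.088],10],[[0,0,0],[0,0,-0.088],10],[[0,0,0],[0,0,-0.088],10],[[0,0,0],[0,0,-0.088],10]])

```text
time: 28.33
eef_pos: [0.4399, -0.3429, 0.009]
tool_rot: [[-0.085, 0.996, -0.0], [0.996, 0.085, 0.0], [0.0, -0.0, -1.0]]
ft_force: [0.2, -1.7, -1.1]
grip_width: 0.268
```

Request:
servo_tool(steps=[[[0,0,0],[0,0,0],60],[[0,0,0],[0,0,0],60],[[0,0,0],[0,0,0],60],[[0,0,0],[0,0,0],60],[[0,0,0],[0,0,0.15],60],[[0,0,0],[0,0,0.3],60],[[0,0,0],[0,0,0.45],60],[[0,0,0],[0,0,0.6],60],[[0,0,0],[0,0,0.75],60],[[0,0,0],[0,0,0.88],60],[[0,0,0],[0,0,0.88],60],[[0,0,0],[0,0,0.88],60]])

```text
time: 29.33
eef_pos: [0.4412, -0.3442, 0.2322]
tool_rot: [[-0.085, 0.996, 0.004], [0.996, 0.085, -0.004], [-0.004, 0.003, -1.0]]
ft_force: [0.0, 0.2, 0.0]
grip_width: 0.702
```

Request:
servo_tool(steps=[[[0,0,0.087],[0.06,0.76,0],60],[[0,0,0.087],[0.06,0.76,0],60],[[0,0,0.087],[0.06,0.76,0],60],[[0,0,0.087],[0.06,0.76,0],60],[[0,0,0.087],[0.06,0.76,0],60],[[0,0,0.087],[0.06,0.76,0],60],[[0,0,0.087],[0.06,0.76,0],60],[[0,0,0.087],[0.06,0.76,0],60],[[0,0,0.087],[0.06,0.76,0],60],[[0,0,0.087],[0.06,0.76,0],60],[[0,0,0.087],[0.06,0.76,0],60]])

```text
time: 30.25
eef_pos: [0.4549, -0.154, 0.229]
tool_rot: [[-0.262, 0.965, -0.001], [0.965, 0.262, 0.0], [0.0, -0.001, -1.0]]
ft_force: [-0.5, -0.2, -0.6]
grip_width: 0.7
```

```bash
python3 - <<'E'
from h import *
e=st(); p=viewer.capture("wrist"); s=viewer.capture("scene")
o=np.zeros((600,800,3),np.uint8)
o[:,:400]=cv2.resize(p["image"][0:240,170:330],(400,600),interpolation=cv2.INTER_CUBIC)
o[:300,400:]=cv2.resize(s["image"][180:340,50:263],(400,300)); o[300:,400:]=cv2.resize(s["image"][150:310,180:393],(400,300))
cv2.imwrite("pics/v13.png",o); cv2.imwrite("pics/stand.png",p["image"])
for d in models.find_in(p,"marker_1")[:6]: print(np.round(d["rect"],1),round(d["p"],2))
E
```

```text
t30.25 pos [ 0.4549 -0.154   0.229 ] yaw 0.2651 F [-0.5 -0.2 -0.6] g 59.7
[266.4 142.6  11.6  36.6] 0.93
[180.1  85.9  19.   33.7] 0.93
[266.7 179.6  10.4  39.9] 0.84
[264.3  97.4   7.8  34.8] 0.56
```

View pics/v13.png

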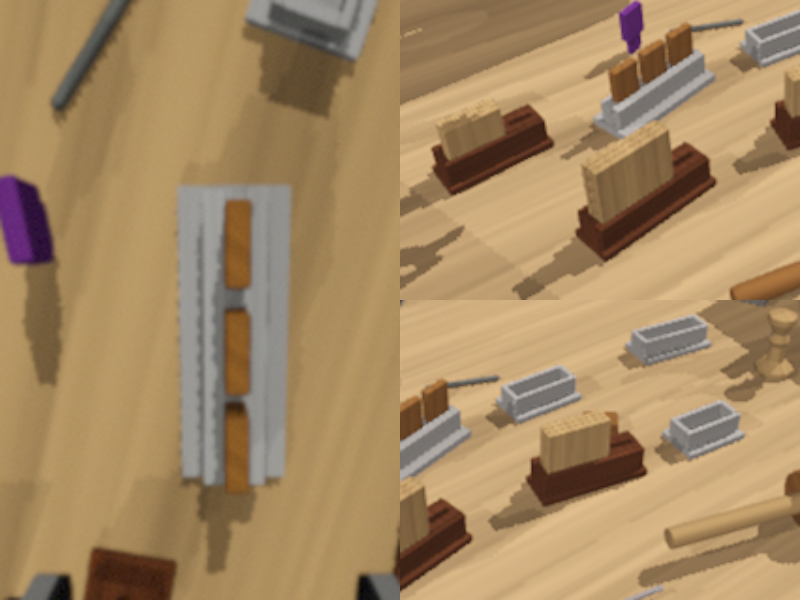

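```bash
cat >> h.py <<'E'
def fitm(p,mask,add,sub,q0,d=(.005,.005,.05),roi=None):
    roi=np.ones(mask.shape) if roi is None else roi
    def cost(v):
        q=q0+v*np.array(d); a=sil(p,add,q,mask.shape)
        if sub: a=np.clip(a-sil(p,sub,q,mask.shape),0,1)
        return 1-(roi*np.minimum(a,mask)).sum()/(roi*np.maximum(a,mask)).sum()
    v=np.zeros(3)
    for k in(1,.3,.1):
        r=minimize(cost,v,method="Nelder-Mead",options=dict(initial_simplex=v+k*np.vstack([np.zeros(3),np.eye(3)]),xatol=.005,fatol=1e-5)); v=r.x
    return q0+v*np.array(d),r.fun
def orange(p):
    im=cv2.GaussianBlur(p["image"],(3,3),0).astype(int); b,g,r=im[...,0],im[...,1],im[...,2]
    return ((r>1.55*g)&(r>105)&(b<0.42*r)).astype(np.uint8)
HEAD=[box(-6,6,-19,19,40,86)]
def stand(p,q0=(.456,-.12,.267)):
    m=gray(p); q0=np.array(q0); pl=[box(-30,30,-80,80,0,8)]; hd=[box(-6,6,y-19,y+19,40,86) for y in(-48,0,48)]
    A=sil(p,pl,q0,m.shape); m=max(comps(m,60),key=lambda k:(k*A).sum()); m=cv2.morphologyEx(m,cv2.MORPH_CLOSE,np.ones((3,3),np.uint8)).astype(float)
    return fitm(p,m,pl,hd,q0)
E
python3 - <<'E'
from h import *
p=viewer.capture("wrist"); q,c=stand(p); print(q,c)
om=orange(p); print([int(k.sum()) for k in comps(om,40)])
for y in(-48,0,48):
    g=np.array([*place(np.array([[0,y/1e3,0]]),q)[0][:2],q[2]]); A=sil(p,HEAD,g,om.shape)
    k=max(comps(om,40),key=lambda k:(k*A).sum()).astype(float); r=fitm(p,k,HEAD,None,g); print(y,g.round(4),r[0].round(4),r[1],k.sum(),A.sum())
E
```

```text
[ 0.45697351 -0.11974758  0.27008462] 0.06215989995965465
[]Traceback (most recent call last):
  File "<stdin>", line 6, in <module>
ValueError: max() iterable argument is empty
```

```bash
python3 - <<'E'
from h import *
p=viewer.capture("wrist"); im=cv2.GaussianBlur(p["image"],(3,3),0); print(im[141,255:276].tolist()); print(im[141,300].tolist())
E
```

```text
[[124, 128, 128], [111, 115, 115], [104, 108, 110], [90, 98, 106], [67, 85, 106], [45, 79, 115], [37, 82, 126], [37, 85, 131], [38, 87, 133], [37, 88, 134], [37, 89, 136], [38, 91, 138], [40, 92, 138], [53, 95, 135], [81, 105, 133], [113, 123, 135], [133, 138, 141], [140, 144, 145], [142, 146, 147], [142, 146, 146], [138, 142, 142]]
[94, 142, 173]
```

```bash
sed -i 's/return ((r>1.55\*g)&(r>105)&(b<0.42\*r))/return ((b<0.55*r)\&(g<0.8*r)\&(r>90)\&(b<0.6*g+6)\&(g<112))/' h.py; python3 - <<'E'
from h import *
p=viewer.capture("wrist"); q=np.array([.45697,-.11975,.27008])
om=orange(p); print([int(k.sum()) for k in comps(om,40)])
for y in(-48,0,48):
    g=np.array([*place(np.array([[0,y/1e3,0]]),q)[0][:2],q[2]]); A=sil(p,HEAD,g,om.shape)
    k=max(comps(om,40),key=lambda k:(k*A).sum()).astype(float); r=fitm(p,k,HEAD,None,g); print(y,g.round(4),r[0].round(4),round(r[1],3),k.sum(),A.sum())
E
```

```text
[15234, 2247, 623, 43, 44, 97, 69, 51, 307, 89, 47, 121, 159, 300, 66, 98, 49, 458, 47, 709, 48, 1504, 177, 1031, 346, 53, 134, 964, 178]
-48 [ 0.4698 -0.166   0.2701] [ 0.4714 -0.1736  0.2714] 0.372 458.0 423.4823529411765
0 [ 0.457  -0.1198  0.2701] [ 0.4561 -0.1184  0.357 ] 0.259 300.0 417.29019607843134
48 [ 0.4442 -0.0735  0.2701] [ 0.4429 -0.0732  0.2576] 0.301 307.0 443.2627450980392
```

Request:
servo_tool(steps=[[[0,0,0.002],[-0.02,0.16,-0.05],50],[[0,0,0.002],[-0.043,0.322,-0.15],50],[[0,0,0.002],[-0.043,0.322,-0.3],50],[[0,0,0.002],[-0.043,0.322,-0.44],50],[[0,0,0.002],[-0.043,0.322,-0.58],50],[[0,0,0.002],[-0.043,0.322,-0.7],50],[[0,0,0.002],[-0.043,0.322,-0.8],50],[[0,0,0.002],[-0.043,0.322,-0.868],45],[[0,0,0.002],[-0.043,0.322,-0.868],40],[[0,0,0.002],[-0.043,0.322,-0.868],40],[[0,0,0.002],[-0.043,0.322,-0.868],40],[[0,0,0.002],[-0.043,0.322,-0.868],40]])

```text
time: 31.55
eef_pos: [0.4458, -0.0732, 0.014]
tool_rot: [[-0.268, 0.963, 0.003], [0.963, 0.268, -0.001], [-0.002, 0.002, -1.0]]
ft_force: [0.1, -0.5, -0.3]
grip_width: 0.464
```

Request:
servo_tool(steps=[[[0,0,0],[0,0,0],2],[[0,0,0],[0,0,0],2],[[0,0,0],[0,0,0],2],[[0,0,0],[0,0,0],2],[[0,0,0],[0,0,0],2],[[0,0,0],[0,0,0],2],[[0,0,0],[0,0,0],2],[[0,0,0],[0,0,0],2]])

```text
time: 32.22
eef_pos: [0.4451, -0.0729, 0.0133]
tool_rot: [[-0.268, 0.963, 0.001], [0.963, 0.268, -0.001], [-0.001, 0.001, -1.0]]
ft_force: [-1.2, 0.4, 6.8]
grip_width: 0.131
```

Request:
servo_tool(steps=[[[0,0,0],[0,0,0.1],2],[[0,0,0],[0,0,0.24],2],[[0,0,0],[0,0,0.38],2],[[0,0,-0.05],[0.1,0.04,0.5],2],[[0,0,-0.1],[0.25,0.1,0.5],2],[[0,0,-0.15],[0.4,0.17,0.5],2],[[0,0,-0.2],[0.54,0.23,0.5],2],[[0,0,-0.226],[0.674,0.282,0.5],2],[[0,0,-0.226],[0.674,0.282,0.5],2],[[0,0,-0.226],[0.674,0.282,0.5],2],[[0,0,-0.226],[0.674,0.282,0.5],2],[[0,0,-0.226],[0.674,0.282,0.5],2]])

```text
time: 33.22
eef_pos: [0.6118, -0.0023, 0.1373]
tool_rot: [[0.201, 0.98, -0.001], [0.98, -0.201, 0.0], [-0.0, -0.001, -1.0]]
ft_force: [0.5, -0.7, 0.6]
grip_width: 0.132
```

```bash
cat >> h.py <<'E'
def hfit2(p,s,q0,cut=999):
    a=L[s]-3; m=dark(p); q0=np.array(q0); sub=[box(-12,12,-a/2,a/2,40,10+a)]
    A=np.clip(sil(p,holder(s),q0,m.shape)-sil(p,sub,q0,m.shape),0,1)
    m=((m>0)&(cv2.dilate((A>.5).astype(np.uint8),np.ones((25,25)))>0)).astype(float); roi=np.ones(m.shape); roi[cut:]=0
    return fitm(p,m,holder(s),sub,q0,roi=roi)
def heldm(p,e,zs):
    R,E=e["tool_rot"],e["eef_pos"]; im=cv2.GaussianBlur(p["image"],(3,3),0).astype(float)
    g=cv2.magnitude(*[sum(cv2.Sobel(im[...,k],cv2.CV_64F,*d) for k in range(3)) for d in((1,0),(0,1))]); t=np.linspace(.05,.95,30)[:,None]
    def score(x,y):
        P=lambda a,b,c:np.array([[a+x,b+y,c]])
        S=[(P(.019,-.006,zs-.046),P(.019,.006,zs-.046)),(P(.019,-.006,zs),P(.019,.006,zs)),(P(.019,-.006,zs-.046),P(.019,-.006,zs)),(P(.019,.006,zs-.046),P(.019,.006,zs))]
        U=np.vstack([a*(1-t)+b*t for a,b in S]); uv=proj(p,E+U@R.T).astype(np.float32); return cv2.remap(g,uv[:,:1],uv[:,1:],cv2.INTER_LINEAR).mean()
    return max((score(x,y),round(x,5),round(y,5)) for x in np.arange(-.006,.0061,.00025) for y in np.arange(-.003,.0031,.00025))
E
cat > mk.py <<'E'
import sys
from h import *
s=sys.argv[1]; q0=np.array([float(x) for x in sys.argv[2].split(",")]); zs=float(sys.argv[3])
e=st(); p=viewer.capture("wrist"); cv2.imwrite(f"pics/mk_{s}.png",p["image"])
q,c=hfit2(p,s,q0,int(sys.argv[4]) if len(sys.argv)>4 else 999); q2,k=slotfit(p,s,q); h=heldm(p,e,zs); print("hfit2",q.round(4),round(c,3),"slot",q2.round(4),k,"held",h)
yaw=np.arctan2(e["tool_rot"][1,1],e["tool_rot"][0,1])
for Q in(q,q2):
    sl=place(np.array([[0,(L[s]/2+22.5)/1e3,0.04]]),Q); t=place(np.array([[-h[2],(L[s]/2+22.5)/1e3-h[1],0]]),Q)[0]; d=t-e["eef_pos"]
    print("slot px",proj(p,sl).round(1).tolist(),"target",t[:2].round(4),"units",(d[:2]/.25).round(4),"turn",round((Q[2]-yaw)/np.radians(120),4))
E
python3 mk.py medium .6176,.0172,-.2016 -.0267
python3 - <<'E'
import cv2
a=cv2.imread("pics/mk_medium.png")[0:300,155:355]; cv2.imwrite("pics/v14.png",cv2.resize(a,(400,600),interpolation=cv2.INTER_CUBIC))
E
```

```text
t33.22 pos [ 0.6118 -0.0023  0.1373] yaw -0.2023 F [ 0.5 -0.7  0.6] g 11.3
hfit2 [ 0.6172  0.017  -0.2015] 0.121 slot [ 0.6175  0.0169 -0.2037] -347.5847518287941 held (np.float64(315.19203579690554), np.float64(-0.001), np.float64(0.0))
slot px [[256.8, 91.7]] target [0.6304 0.0817] units [0.0742 0.336 ] turn 0.0004
slot px [[257.3, 91.7]] target [0.6308 0.0815] units [0.0759 0.3355] turn -0.0007
```

View pics/v14.png

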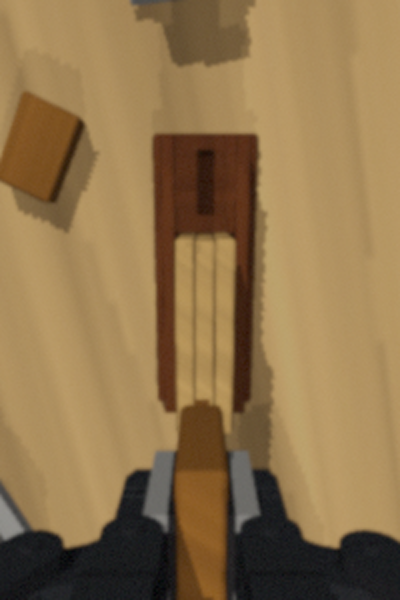

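Request:
servo_tool(steps=[[[0,0,0],[0.038,0.16,0],2],[[0,0,0],[0.076,0.336,0],2],[[0,0,0],[0.076,0.336,-0.1],2],[[0,0,0],[0.076,0.336,-0.22],2],[[0,0,0],[0.076,0.336,-0.32],2],[[0,0,0],[0.076,0.336,-0.34],2],[[0,0,0],[0.076,0.336,-0.34],2],[[0,0,0],[0.076,0.336,-0.34],2],[[0,0,0],[0.076,0.336,-0.34],2],[[0,0,0],[0.076,0.336,-0.34],2],[[0,0,0],[0.076,0.336,-0.34],2],[[0,0,0],[0.076,0.336,-0.34],2]])

```text
time: 34.27
eef_pos: [0.6326, 0.0818, 0.0536]
tool_rot: [[0.201, 0.98, 0.002], [0.98, -0.201, -0.0], [0.0, 0.002, -1.0]]
ft_force: [-0.1, -0.7, -0.1]
grip_width: 0.13
```

Request:
servo_tool(steps=[[[0,0,0],[0,0,0],2],[[0,0,0],[0,0,0],2],[[0,0,0],[0,0,0],2],[[0,0,0],[0,0,0],2]])

```text
time: 34.6
eef_pos: [0.6318, 0.082, 0.0523]
tool_rot: [[0.201, 0.98, -0.0], [0.98, -0.201, 0.0], [-0.0, -0.0, -1.0]]
ft_force: [-0.5, -0.7, 0.7]
grip_width: 0.132
```

Request:
servo_tool(steps=[[[0,0,0],[-0.004,-0.001,0],2],[[0,0,0],[-0.004,-0.001,-0.02],2],[[0,0,0],[-0.004,-0.001,-0.04],2],[[0,0,0],[-0.004,-0.001,-0.06],2],[[0,0,0],[-0.004,-0.001,-0.09],2],[[0,0,0],[-0.004,-0.001,-0.09],2],[[0,0,0],[-0.004,-0.001,-0.09],2]])

```text
time: 35.18
eef_pos: [0.6301, 0.0817, 0.0288]
tool_rot: [[0.201, 0.98, -0.002], [0.98, -0.201, 0.0], [-0.0, -0.002, -1.0]]
ft_force: [0.2, 0.7, -0.1]
grip_width: 0.129
```

Blade is in without force. Push down to the shoulders.

Request:
servo_tool(steps=[[[0,0,0],[0,0,-0.02],2],[[0,0,0],[0,0,-0.04],2],[[0,0,0],[0,0,-0.058],2],[[0,0,0],[0,0,-0.068],2],[[0,0,0],[0,0,-0.068],2],[[0,0,0],[0,0,-0.068],2],[[0,0,0],[0,0,-0.068],2]])

```text
time: 35.77
eef_pos: [0.6308, 0.0817, 0.0134]
tool_rot: [[0.201, 0.98, -0.0], [0.98, -0.201, -0.0], [-0.0, -0.0, -1.0]]
ft_force: [-3.0, -0.1, 4.9]
grip_width: 0.128
```

Request:
servo_tool(steps=[[[0,0,0],[0,0,0],50],[[0,0,0],[0,0,0],50],[[0,0,0],[0,0,0],50],[[0,0,0],[0,0,0],50],[[0,0,0],[0,0,0.15],50],[[0,0,0],[0,0,0.3],50],[[0,0,0],[0,0,0.45],50],[[0,0,0],[0,0,0.6],50],[[0,0,0.05],[-0.1,-0.12,0.7],50],[[0,0,0.1],[-0.2,-0.24,0.7],50]])

```text
time: 36.6
eef_pos: [0.5857, 0.0232, 0.1942]
tool_rot: [[-0.015, 1.0, 0.011], [1.0, 0.015, -0.001], [-0.002, 0.011, -1.0]]
ft_force: [0.7, -0.8, -0.0]
grip_width: 0.584
```

Request:
servo_tool(steps=[[[0,0,0.126],[-0.495,-0.566,0],50],[[0,0,0.126],[-0.495,-0.566,0],50],[[0,0,0.126],[-0.495,-0.566,0],50],[[0,0,0.126],[-0.495,-0.566,0],50],[[0,0,0.126],[-0.495,-0.566,0],50],[[0,0,0.126],[-0.495,-0.566,0],50],[[0,0,0.126],[-0.495,-0.566,0],50],[[0,0,0.126],[-0.495,-0.566,0],50],[[0,0,0.126],[-0.495,-0.566,0],50],[[0,0,0.126],[-0.495,-0.566,0],50]])

```text
time: 37.43
eef_pos: [0.4586, -0.1179, 0.1877]
tool_rot: [[-0.269, 0.963, -0.0], [0.963, 0.269, 0.0], [0.0, -0.0, -1.0]]
ft_force: [-1.6, 0.2, 0.4]
grip_width: 0.584
```

```bash
python3 - <<'E'
from h import *
e=st(); p=viewer.capture("top")
for s,q in(("medium",[.6176,.017,-.2016]),("large",[.6207,-.2386,.177]),("small",[.4403,-.3453,.085])): print(s,*hfit2(p,s,q))
E
```

```text
t37.43 pos [ 0.4586 -0.1179  0.1877] yaw 0.2727 F [-1.6  0.2  0.4] g 49.9
medium [ 0.61965908  0.01741781 -0.20931643] 0.1952883547116454
large [ 0.63746865 -0.18392696  0.65555862] 0.9972684766133395
small [ 0.44138125 -0.34472118  0.07041698] 0.7869563221439538
```

Request:
servo_tool(steps=[[[0,0,0],[-0.006,-0.008,-0.12],50],[[0,0,0],[-0.006,-0.008,-0.26],50],[[0,0,0],[-0.006,-0.008,-0.4],50],[[0,0,0],[-0.006,-0.008,-0.52],50],[[0,0,0],[-0.006,-0.008,-0.62],50],[[0,0,0],[-0.006,-0.008,-0.699],45],[[0,0,0],[-0.006,-0.008,-0.699],40],[[0,0,0],[-0.006,-0.008,-0.699],40],[[0,0,0],[-0.006,-0.008,-0.699],40],[[0,0,0],[-0.006,-0.008,-0.699],40]])

```text
time: 38.32
eef_pos: [0.4581, -0.1212, 0.0147]
tool_rot: [[-0.268, 0.963, 0.003], [0.963, 0.268, -0.001], [-0.002, 0.002, -1.0]]
ft_force: [-0.5, 0.7, -0.4]
grip_width: 0.468
```

Request:
servo_tool(steps=[[[0,0,0],[0,0,0],2],[[0,0,0],[0,0,0],2],[[0,0,0],[0,0,0],2],[[0,0,0],[0,0,0],2],[[0,0,0],[0,0,0],2],[[0,0,0],[0,0,0],2],[[0,0,0],[0,0,0],2],[[0,0,0],[0,0,0],2]])

```text
time: 38.98
eef_pos: [0.4574, -0.1211, 0.0142]
tool_rot: [[-0.268, 0.963, 0.002], [0.963, 0.268, -0.001], [-0.001, 0.002, -1.0]]
ft_force: [-1.2, 0.5, 6.6]
grip_width: 0.13
```

Request:
servo_tool(steps=[[[0,0,0],[0,0,0.1],2],[[0,0,0],[0,0,0.24],2],[[0,0,0],[0,0,0.38],2],[[0,0,0],[0,0,0.5],2],[[0,0,-0.02],[0.13,-0.11,0.56],2],[[0,0,-0.045],[0.27,-0.22,0.56],2],[[0,0,-0.045],[0.4,-0.33,0.56],2],[[0,0,-0.045],[0.54,-0.44,0.56],2],[[0,0,-0.045],[0.666,-0.54,0.56],2],[[0,0,-0.045],[0.666,-0.54,0.56],2],[[0,0,-0.045],[0.666,-0.54,0.56],2],[[0,0,-0.045],[0.666,-0.54,0.56],2]])

```text
time: 39.98
eef_pos: [0.6224, -0.2554, 0.1522]
tool_rot: [[-0.176, 0.984, -0.002], [0.984, 0.176, 0.001], [0.001, -0.001, -1.0]]
ft_force: [-0.2, -0.0, -0.5]
grip_width: 0.128
```

Request:
servo_tool(steps=[[[0,0,0],[0,0,0],2],[[0,0,0],[0,0,0],2],[[0,0,0],[0,0,0],2],[[0,0,0],[0,0,0],2]])

```text
time: 40.32
eef_pos: [0.6228, -0.2551, 0.1538]
tool_rot: [[-0.176, 0.984, 0.001], [0.984, 0.176, -0.0], [-0.0, 0.001, -1.0]]
ft_force: [1.2, -0.0, -0.0]
grip_width: 0.13
```

```bash
python3 mk.py large .6208,-.2386,.177 -.0258
```

```text
t40.32 pos [ 0.6228 -0.2551  0.1538] yaw 0.1773 F [ 1.2 -0.  -0. ] g 11.1
hfit2 [ 0.6206 -0.2394  0.1771] 0.165 slot [ 0.6211 -0.2394  0.1771] -310.5668952033901 held (np.float64(287.77689267182444), np.float64(0.001), np.float64(0.00025))
slot px [[255.7, 89.5]] target [ 0.6078 -0.1696] units [-0.0597  0.3421] turn -0.0001
slot px [[256.1, 89.6]] target [ 0.6083 -0.1696] units [-0.0578  0.3422] turn -0.0001
```

Request:
servo_tool(steps=[[[0,0,0],[-0.03,0.16,0],2],[[0,0,0],[-0.058,0.342,0],2],[[0,0,0],[-0.058,0.342,-0.08],2],[[0,0,0],[-0.058,0.342,-0.2],2],[[0,0,0],[-0.058,0.342,-0.32],2],[[0,0,0],[-0.058,0.342,-0.39],2],[[0,0,0],[-0.058,0.342,-0.39],2],[[0,0,0],[-0.058,0.342,-0.39],2],[[0,0,0],[-0.058,0.342,-0.39],2],[[0,0,0],[-0.058,0.342,-0.39],2],[[0,0,0],[-0.058,0.342,-0.39],2],[[0,0,0],[-0.058,0.342,-0.39],2]])

```text
time: 41.37
eef_pos: [0.6094, -0.1707, 0.0571]
tool_rot: [[-0.176, 0.984, 0.002], [0.984, 0.176, -0.001], [-0.001, 0.002, -1.0]]
ft_force: [0.7, 0.1, -0.9]
grip_width: 0.13
```

Request:
servo_tool(steps=[[[0,0,0],[0,0,0],2],[[0,0,0],[0,0,0],2],[[0,0,0],[0,0,0],2],[[0,0,0],[0,0,0],2],[[0,0,0],[0,0,0],2],[[0,0,0],[0,0,0],2]])

```text
time: 41.87
eef_pos: [0.6085, -0.1702, 0.0555]
tool_rot: [[-0.176, 0.984, -0.0], [0.984, 0.176, 0.0], [0.0, -0.0, -1.0]]
ft_force: [0.2, 0.1, 0.6]
grip_width: 0.128
```

Request:
servo_tool(steps=[[[0,0,0],[-0.002,0.002,-0.02],2],[[0,0,0],[-0.002,0.002,-0.04],2],[[0,0,0],[-0.002,0.002,-0.06],2],[[0,0,0],[-0.002,0.002,-0.08],2],[[0,0,0],[-0.002,0.002,-0.102],2],[[0,0,0],[-0.002,0.002,-0.102],2],[[0,0,0],[-0.002,0.002,-0.102],2]])

```text
time: 42.45
eef_pos: [0.6076, -0.1695, 0.0293]
tool_rot: [[-0.176, 0.984, -0.001], [0.984, 0.176, 0.001], [0.001, -0.001, -1.0]]
ft_force: [0.4, -0.7, 0.3]
grip_width: 0.13
```

Request:
servo_tool(steps=[[[0,0,0],[0,0,-0.02],2],[[0,0,0],[0,0,-0.04],2],[[0,0,0],[0,0,-0.056],2],[[0,0,0],[0,0,-0.066],2],[[0,0,0],[0,0,-0.066],2],[[0,0,0],[0,0,-0.066],2],[[0,0,0],[0,0,-0.066],2]])

```text
time: 43.03
eef_pos: [0.6079, -0.1696, 0.0143]
tool_rot: [[-0.176, 0.984, -0.0], [0.984, 0.176, 0.0], [0.0, -0.0, -1.0]]
ft_force: [-3.1, 1.4, 5.9]
grip_width: 0.128
```

Request:
servo_tool(steps=[[[0,0,0],[0,0,0],50],[[0,0,0],[0,0,0],50],[[0,0,0],[0,0,0],50],[[0,0,0],[0,0,0],50],[[0,0,0],[0,0,0.15],50],[[0,0,0],[0,0,0.3],50],[[0,0,0],[0,0,0.45],50],[[0,0,0],[0,0,0.6],50],[[0,0,0.02],[-0.15,0,0.7],50],[[0,0,0.045],[-0.3,0.014,0.7],50],[[0,0,0.045],[-0.45,0.014,0.7],50],[[0,0,0.045],[-0.552,0.014,0.7],50]])

```text
time: 44.03
eef_pos: [0.4676, -0.1657, 0.1887]
tool_rot: [[-0.268, 0.963, -0.0], [0.963, 0.268, -0.0], [-0.0, -0.0, -1.0]]
ft_force: [-0.3, -0.1, 0.2]
grip_width: 0.584
```

Request:
servo_tool(steps=[[[0,0,0],[0,0,0],50],[[0,0,0],[0,0,0],50],[[0,0,0],[0,0,0],50],[[0,0,0],[0,0,0],50],[[0,0,0],[0,0,0],50],[[0,0,0],[0,0,0],50]])

```text
time: 44.53
eef_pos: [0.4706, -0.1662, 0.1883]
tool_rot: [[-0.268, 0.963, -0.0], [0.963, 0.268, 0.0], [0.0, -0.0, -1.0]]
ft_force: [0.7, 0.6, 0.3]
grip_width: 0.581
```

Request:
servo_tool(steps=[[[0,0,0],[-0.003,0,-0.12],50],[[0,0,0],[-0.003,0,-0.26],50],[[0,0,0],[-0.003,0,-0.4],50],[[0,0,0],[-0.003,0,-0.52],50],[[0,0,0],[-0.003,0,-0.62],50],[[0,0,0],[-0.003,0,-0.7],45],[[0,0,0],[-0.003,0,-0.7],40],[[0,0,0],[-0.003,0,-0.7],40],[[0,0,0],[-0.003,0,-0.7],40],[[0,0,0],[-0.003,0,-0.7],40]])

```text
time: 45.37
eef_pos: [0.4708, -0.1671, 0.0153]
tool_rot: [[-0.268, 0.963, 0.003], [0.963, 0.268, -0.002], [-0.002, 0.002, -1.0]]
ft_force: [1.0, -0.1, -0.1]
grip_width: 0.469
```

Request:
servo_tool(steps=[[[0,0,0],[0,0,0],2],[[0,0,0],[0,0,0],2],[[0,0,0],[0,0,0],2],[[0,0,0],[0,0,0],2],[[0,0,0],[0,0,0],2],[[0,0,0],[0,0,0],2],[[0,0,0],[0,0,0],2],[[0,0,0],[0,0,0],2]])

```text
time: 46.03
eef_pos: [0.4702, -0.1667, 0.0148]
tool_rot: [[-0.268, 0.963, 0.002], [0.963, 0.268, -0.001], [-0.002, 0.001, -1.0]]
ft_force: [-1.0, 0.1, 7.0]
grip_width: 0.127
```

Request:
servo_tool(steps=[[[0,0,0],[0,0,0.1],2],[[0,0,0],[0,0,0.24],2],[[0,0,0],[0,0,0.38],2],[[0,0,0],[0,0,0.48],2],[[0,0,-0.03],[-0.02,-0.14,0.5],2],[[0,0,-0.06],[-0.04,-0.29,0.5],2],[[0,0,-0.089],[-0.06,-0.44,0.5],2],[[0,0,-0.089],[-0.08,-0.59,0.5],2],[[0,0,-0.089],[-0.1,-0.73,0.5],2],[[0,0,-0.089],[-0.109,-0.841,0.5],2],[[0,0,-0.089],[-0.109,-0.841,0.5],2],[[0,0,-0.089],[-0.109,-0.841,0.5],2]])

```text
time: 47.03
eef_pos: [0.4414, -0.3777, 0.1384]
tool_rot: [[-0.082, 0.997, -0.0], [0.997, 0.082, 0.0], [0.0, -0.0, -1.0]]
ft_force: [0.5, 0.4, -0.0]
grip_width: 0.13
```

Request:
servo_tool(steps=[[[0,0,0],[0,0,0],2],[[0,0,0],[0,0,0],2],[[0,0,0],[0,0,0],2],[[0,0,0],[0,0,0],2],[[0,0,0],[0,0,0],2],[[0,0,0],[0,0,0],2]])

```text
time: 47.53
eef_pos: [0.4423, -0.3759, 0.1387]
tool_rot: [[-0.085, 0.996, 0.0], [0.996, 0.085, -0.0], [-0.0, 0.0, -1.0]]
ft_force: [-0.8, -0.1, 0.1]
grip_width: 0.13
```

```bash
python3 mk.py small .4403,-.3453,.085 -.0252
```

```text
t47.53 pos [ 0.4423 -0.3759  0.1387] yaw 0.0855 F [-0.8 -0.1  0.1] g 11.1
hfit2 [ 0.4402 -0.3461  0.0746] 0.086 slot [ 0.4404 -0.3462  0.0816] -364.3618182598772 held (np.float64(265.8983095728398), np.float64(0.00025), np.float64(0.0005))
slot px [[256.3, 88.5]] target [ 0.4354 -0.2885] units [-0.0274  0.3496] turn -0.0052
slot px [[256.0, 88.6]] target [ 0.4352 -0.2887] units [-0.0284  0.349 ] turn -0.0019
```

Request:
servo_tool(steps=[[[0,0,-0.002],[-0.014,0.16,0],2],[[0,0,-0.002],[-0.028,0.35,0],2],[[0,0,-0.002],[-0.028,0.35,-0.08],2],[[0,0,-0.002],[-0.028,0.35,-0.2],2],[[0,0,-0.002],[-0.028,0.35,-0.3],2],[[0,0,-0.002],[-0.028,0.35,-0.33],2],[[0,0,-0.002],[-0.028,0.35,-0.33],2],[[0,0,-0.002],[-0.028,0.35,-0.33],2],[[0,0,-0.002],[-0.028,0.35,-0.33],2],[[0,0,-0.002],[-0.028,0.35,-0.33],2],[[0,0,-0.002],[-0.028,0.35,-0.33],2],[[0,0,-0.002],[-0.028,0.35,-0.33],2]])

```text
time: 48.58
eef_pos: [0.4355, -0.2896, 0.057]
tool_rot: [[-0.08, 0.997, 0.001], [0.997, 0.08, -0.001], [-0.001, 0.001, -1.0]]
ft_force: [-0.3, 0.4, -0.7]
grip_width: 0.129
```

Request:
servo_tool(steps=[[[0,0,0],[0,0,0],2],[[0,0,0],[0,0,0],2],[[0,0,0],[0,0,0],2],[[0,0,0],[0,0,0],2],[[0,0,0],[0,0,0],2],[[0,0,0],[0,0,0],2]])

```text
time: 49.08
eef_pos: [0.435, -0.2889, 0.056]
tool_rot: [[-0.08, 0.997, -0.0], [0.997, 0.08, 0.0], [0.0, -0.0, -1.0]]
ft_force: [-0.4, 0.4, -0.5]
grip_width: 0.13
```

Request:
servo_tool(steps=[[[0,0,0],[0.001,0.001,-0.02],2],[[0,0,0],[0.001,0.001,-0.04],2],[[0,0,0],[0.001,0.001,-0.06],2],[[0,0,0],[0.001,0.001,-0.08],2],[[0,0,0],[0.001,0.001,-0.102],2],[[0,0,0],[0.001,0.001,-0.102],2],[[0,0,0],[0.001,0.001,-0.102],2]])

```text
time: 49.67
eef_pos: [0.4349, -0.2883, 0.0299]
tool_rot: [[-0.08, 0.997, -0.001], [0.997, 0.08, 0.001], [0.001, -0.001, -1.0]]
ft_force: [0.2, -0.3, 0.1]
grip_width: 0.127
```

Request:
servo_tool(steps=[[[0,0,0],[0,0,-0.02],2],[[0,0,0],[0,0,-0.04],2],[[0,0,0],[0,0,-0.056],2],[[0,0,0],[0,0,-0.066],2],[[0,0,0],[0,0,-0.066],2],[[0,0,0],[0,0,-0.066],2],[[0,0,0],[0,0,-0.066],2]])

```text
time: 50.25
eef_pos: [0.4352, -0.2887, 0.0148]
tool_rot: [[-0.081, 0.997, -0.0], [0.997, 0.081, 0.0], [0.0, -0.0, -1.0]]
ft_force: [-2.7, 2.0, 9.7]
grip_width: 0.127
```

Seated (9.7 N at pickup height). Release, rise, and move clear for a final check.

Request:
servo_tool(steps=[[[0,0,0],[0,0,0],50],[[0,0,0],[0,0,0],50],[[0,0,0],[0,0,0],50],[[0,0,0],[0,0,0],50],[[0,0,0],[0,0,0.15],50],[[0,0,0],[0,0,0.3],50],[[0,0,0],[0,0,0.45],50],[[0,0,0],[0,0,0.6],50],[[0,0,0],[0,0,0.75],50],[[0,0,0],[0,0,0.9],50],[[0,0,0],[-0.3,-0.2,1],50],[[0,0,0],[-0.5,-0.4,1],50]])

```text
time: 51.25
eef_pos: [0.3718, -0.3382, 0.259]
tool_rot: [[-0.086, 0.996, 0.004], [0.996, 0.086, -0.005], [-0.006, 0.004, -1.0]]
ft_force: [0.6, -1.1, -0.6]
grip_width: 0.581
```

Request:
servo_tool(steps=[[[0,0,0],[-0.1,-0.5,0],50],[[0,0,0],[-0.1,-0.5,0],50],[[0,0,0],[-0.1,-0.5,0],50],[[0,0,0],[-0.1,-0.5,0],50],[[0,0,0],[-0.1,-0.5,0],50],[[0,0,0],[-0.1,-0.5,0],50],[[0,0,0],[-0.1,-0.5,0],50],[[0,0,0],[-0.1,-0.5,0],50]])

```text
time: 51.92
eef_pos: [0.3459, -0.4615, 0.2552]
tool_rot: [[-0.082, 0.997, 0.0], [0.997, 0.082, 0.0], [0.0, 0.0, -1.0]]
ft_force: [0.5, 0.7, -0.0]
grip_width: 0.586
```

```bash
python3 - <<'E'
from h import *
st(); s=viewer.capture("scene"); t=viewer.capture("top")
o=np.zeros((600,800,3),np.uint8)
o[:420]=cv2.resize(s["image"][160:349,50:410],(800,420),interpolation=cv2.INTER_CUBIC); o[420:]=cv2.resize(t["image"][110:230,110:450],(800,282),interpolation=cv2.INTER_CUBIC)[40:220]
cv2.imwrite("pics/v15.png",o)
for k,q in(("medium",[.6176,.017,-.2016]),("large",[.6207,-.2390,.177]),("small",[.4403,-.346,.08])):
    l=L[k]/2; 
    for n,p in(("s",s),("t",t)):
        a=sil(p,[box(-6,6,l+3.5,l+41.5,40,86)],np.array(q),(384,512))>.5; ys,xs=np.nonzero(a); print(k,n,"head px",xs.min(),xs.max(),ys.min(),ys.max(),"mean bgr",p["image"][a].mean(0).round(0), "stack top px",proj(p,place(box(0,0,-l+1.5,l-1.5,7+2*l,7+2*l),q)).round(0).tolist()[::2][:2])
E
```

```text
t51.92 pos [ 0.3459 -0.4615  0.2552] yaw 0.0821 F [ 0.5  0.7 -0. ] g 50.0
medium s head px 289 307 207 230 mean bgr [ 47.  82. 119.] stack top px [[256.0, 220.0], [289.0, 211.0]]
medium t head px 234 250 131 142 mean bgr [37. 66. 96.] stack top px [[283.0, 138.0], [251.0, 134.0]]
large s head px 190 209 242 270 mean bgr [ 48.  82. 118.] stack top px [[149.0, 270.0], [189.0, 246.0]]
large t head px 329 346 132 145 mean bgr [30. 56. 84.] stack top px [[386.0, 122.0], [350.0, 131.0]]
small s head px 101 122 222 248 mean bgr [ 43.  76. 112.] stack top px [[70.0, 248.0], [101.0, 234.0]]
small t head px 382 403 195 204 mean bgr [34. 64. 97.] stack top px [[430.0, 193.0], [403.0, 197.0]]
```

View pics/v15.png

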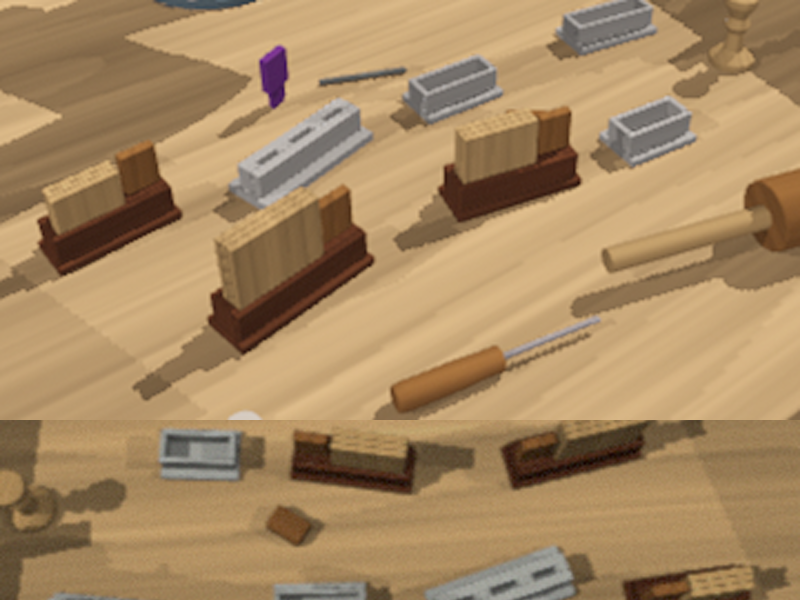

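```bash
python3 -c "
from h import *
print(bot.close_job()); st()"
```

```text
the job is handed in; nothing more can be done
None
the job is handed in; nothing more can be done
```

All three holders (large, medium and small) were present. Each got its three coasters on edge and one brown price marker, and I handed the job in at about 52 s.

**Final checks:**
- In the last scene and top pictures all three holders and the candlestick stand upright, and the purple look-alike was left alone.
- The marker heads and coaster stacks appear where the fitted holder poses put them.
- The coasters met no force going in, and each set reached its computed fully-down height.
- Each marker stopped at its pick-up height with 5 to 10 N under the shoulders, so they read as seated.
- The gripper was clear of everything at hand-in. I saw no holder knocked aside.

**What disagreed or failed:**
- The visible fingertips sit about 40 mm behind the stated TCP. Because of this, the first medium grasp closed just above the coasters; I measured the offset and used it from then on.
- The two holder fits from the wrist camera differed by up to about 1 mm, so I went between them on the large and small coaster placings.
- The mid-run top-camera fit did not find the large holder and was poor for the small one, probably because the arm was in the way. Later wrist-camera fits showed both unmoved.
- I did not measure the final coaster and marker offsets to the millimetre.

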